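Reload the photoreactor

ROBOT

A 6-joint arm with a two-finger parallel gripper is mounted at the origin on the work surface. World frame = base frame: x ahead of the robot, y to its left, z up, the work surface at z = 0. Lengths are in m, angles in rad, forces in N, time in s.
With the tool pointing down it reaches from about 0.3 to 0.775 m from the base axis. Payload 14.6 kg.
Tool frame: the origin (TCP) lies on the centre line of the jaws, within the pads' length; the fingertips stand 19 mm ahead of it and the grasp point (between the pads) is the TCP; y points along the fingers, x is the direction in which the jaws open and shut, and the axes are right-handed (so a half turn about y gives the same grasp; the last joint's range is limited). The gripper opens to 94 mm and grips with 3 to 60 N. Pads are 16 mm wide; open, the fingers measure 119 mm over their backs; the gripper's body (75 mm by 177 mm) begins 78 mm behind the grasp point.
Start: joints at [-1.198, 0.3, 1.521, -0, 1.321, -0.067], TCP at [0.234, -0.498, 0.224] pointing down, gripper open.
Joint ranges: [-3.03, 3.03], [-0.79, 2.21], [0.23, 2.52], [-1.04, 4.18], [0, 3.07], [-2.55, 2.55]. Speed limits (rad/s): [2.22, 2.22, 2.57, 3.14, 3.14, 3.14].

INTERFACE

Orientations are given as [roll, pitch, yaw] about the fixed x, y, z axes, in that order (R = Rz(yaw) Ry(pitch) Rx(roll)).
In Python, from station import get_obs, cams, workorder gives the robot as it stands.
- The arm moves only by the shell command python3 -m handwheel 'ROWS' [FORCE]. ROWS is JSON, a list of rows, each an object of numbers: "fingers": the opening, from -1 (shut) to 1 (fully open); "x", "y", "z": the shift along the tool's x, y, z in m; "spin": the turn about the tool's y in degrees. In form: [{"fingers": .., "x": .., "y": .., "z": .., "spin": ..}, ...]. A call has exactly 10 rows; each row is the pose to reach, as a shift and turn from the pose commanded when the call began, along the tool's axes at that moment; what a row does not reach only later rows make up. A row lasts 1/10 s, in which the tool goes at most 50 mm and 8.59 degrees, less where a joint would pass 70% of its speed; a pose out of reach is approached as far as the arm can. A call with a gripper value outside its range is refused whole. The fingers move at their own pace and stop on an object; FORCE is the grip in N (left out, the last holds). Time passes only in rows, so rows that repeat a pose let the fingers close, or fill a call up. It gives the time, the measured TCP pose, the force and the opening at its end, in the units of the state.
- get_obs(): the state, without advancing time (a new reading comes with each control period).
- cams.camera(name): name is "scene" or "side" or "wrist"; returns (picture, depth): 400x640x3 uint8, red, green, blue; 400x640 float32, m along the optical axis (not along the pixel's ray), 0 where there is no reading.
- cams.get_calibration(name): a dict with "fx", "fy", "cx", "cy" (pixels), "dist" ([k1, k2, p1, p2, k3] as OpenCV has them; the pictures are not rectified), "view" (4x4, takes a point from world to camera coordinates). Camera axes: x right, y down, z forward; pixel columns grow to the right and rows downward; lengths in m; the calibration is good to about 2 mm. A picture is of the moment at which its call begins: read the wrist's pose just before it. get_calibration takes no time and is no camera call; for the wrist camera it gives the pose at the moment of the call.
- workorder.hand_in(): hands the job in, once; it reports no verdict.
The state is a dict: "time_s": time; "qpos": joint angles; "joint_vel": joint speeds; "tau": joint torques, N m; "ee_pos": TCP position; "eef_rot": TCP orientation; "force": force on the tool from outside, world axes, zero at the start; "moment": the same for the moment, N m; "grip_width": finger opening in m.
Only numpy, scipy, OpenCV 4.12 (cv2) and the standard library are available. Lean on these libraries where they do the work, as an engineer would, in place of code of your own. Each camera call takes 0.05 s, during which the arm holds its last target. There are 200 camera calls.

TASK

Turn the photoreactor's lamp dial down to 0, then take the amber cover by its handle and tip it back past its snap point so that it springs fully open. Stand every clear jar with a white cap from the tray upright on the chamber floor, set down gently and not dropped (the small amber bottle stays in the tray), tip the cover forward so that it springs fully shut, and only then turn the lamp dial up to 4 on its 0 to 10 scale. The lamp must never be on while the cover is open, and the other bottles and things on the bench are not to be moved or knocked over.

Things in the scene. Friction and masses are not known exactly. Their poses are not given: they have to be found in the camera images.
- reactor: white photoreactor (UV lamp box), fixed, 420 mm along its y, 152 mm deep (x) plus a 34 mm deep, 74 mm high driver housing behind (+x). Origin: centre of the underside of the 152 mm part, on the bench; z up; its front (-x) faces the robot. The open-topped chamber (walls 10 mm thick, rim 90 mm high); the last 102 mm at +y is the grey control deck, 75 mm high, with the dial
- chamber (a point): centre of the chamber's flat floor, 30 mm above the bench; axes as the reactor's. The chamber measures inside 132 mm (x) by 300 mm (y) and is 60 mm deep up to its rim
- cover (a joint): angle of the amber see-through cover (154 x 312 x 6 mm, 0.40 kg) of the chamber: 0 = shut flat on the rim, 1.75 rad = open at its stop, leaning 10 degrees back past upright. An over-centre spring drives it away from about 1.1 rad: below that it springs shut, above that open, slowed by a damper; it never stays in between. At the bar it takes about 4 N to open and 3 N to close
- cover_hinge (a point): middle of the cover's hinge axis, 94 mm above the bench, 82 mm behind (+x) the chamber's centre; axes as the reactor's. The hinge axis runs along the reactor's y; the cover opens front edge up and over to the rear (turning about +y)
- cover_bar (a point): middle of the cover's steel bridge handle: a round bar 12 mm thick along the reactor's y, free for 92 mm between its two posts. Cover shut: 140 mm in front (-x) of the hinge and 37 mm above it, 28 mm clear of the cover. It moves with the cover, 145 mm from the hinge axis (this point's axes turn with it), and can turn between fingers that pinch it from above
- dial (a joint): angle of the black lamp dial on the control deck, rad: 0 = lamp off (end stop), growing clockwise seen from above to 4.712 (end stop). The scale round it has eleven marks, 0 to 10, one every 0.4712 rad, those of 0, 5 and 10 longer and thicker; mark 4 is at 1.885 rad. Light friction (0.03 N m): it stays where it is left
- dial_grip (a point): point on the dial's upright axis at which to grip its bar, 112 mm up. The bar is 42 mm long, 14 mm thick, its top 7 mm above this point, the skirt disc (44 mm wide) 23 mm below it. A white line on top marks the pointer end. This point turns with the dial: its -x axis is the pointer. At dial 0 the pointer stands 135 degrees from the reactor's +x towards its +y; mark 5 is at the rear (+x)
- tray: plain steel shallow sample tray, fixed, 240 x 320 mm (x, y) and 18 mm high, walls 4 mm, inner floor 4 mm above the bench. Origin: centre of its underside
- jar1: squat straight clear-glass sample jar with a flat white screw cap, 52 mm in diameter (cap 53 mm, the top 16 mm), 50 mm tall, about 110 g, holding a cream-coloured cast sample; it starts upright in the tray. Two to four of the four like jars are present. Origin: centre of its underside, z up through the cap
- jar2: squat straight clear-glass sample jar with a flat white screw cap, 52 mm in diameter (cap 53 mm, the top 16 mm), 50 mm tall, about 110 g, holding a cream-coloured cast sample; it starts upright in the tray. Two to four of the four like jars are present. Origin: centre of its underside, z up through the cap
- jar3: squat straight clear-glass sample jar with a flat white screw cap, 52 mm in diameter (cap 53 mm, the top 16 mm), 50 mm tall, about 110 g, holding a cream-coloured cast sample; it starts upright in the tray. Two to four of the four like jars are present. Origin: centre of its underside, z up through the cap
- jar4: squat straight clear-glass sample jar with a flat white screw cap, 52 mm in diameter (cap 53 mm, the top 16 mm), 50 mm tall, about 110 g, holding a cream-coloured cast sample; it starts upright in the tray. Two to four of the four like jars are present. Origin: centre of its underside, z up through the cap
- amber: small amber glass bottle with a narrow neck and black cap, 35 mm in diameter, 80 mm tall, standing among the jars in the tray; it stays there. Origin: centre of its underside
- reagent_a: amber reagent bottle, 84 mm in diameter, 175 mm tall, on the bench (bystander). Origin: centre of its underside
- reagent_b: amber reagent bottle, 72 mm in diameter, 150 mm tall (bystander). Origin: centre of its underside
- powder_jar: white plastic jar, 92 mm in diameter, 120 mm tall (bystander). Origin: centre of its underside
- wide_jar: amber glass jar with black cap, 90 mm in diameter, 125 mm tall (bystander). Origin: centre of its underside
- beaker: glass beaker, 60 mm in diameter, 75 mm tall, on the bench behind (bystander). Origin: centre of its underside
- pen: marker pen lying on the bench behind, 130 mm long, 14 mm thick (bystander). Origin: under its middle
Mind the look-alikes: they are no part of the job. What is shaped like the jar2 but pink is not meant. What is shaped like the jar3 but red is not meant.

How it is judged:
By the outcome, as a careful person would: the job done as asked, in the order asked, and still so for the second after the job is handed in, with the robot touching nothing.
Of jar1, jar2, jar3, jar4 only 2 to 4 are there at a start; the rules pass over those that are not, and their reading is None.
At some moment in a run one of jar1, jar2, jar3, jar4 may be knocked a few centimetres aside while the robot is not near it.
It also fails if it takes over 210 s, if anything falls off the work surface, if the arm or the gripper's body presses on something with over 40 N, if the wrist force passes 120 N, or if a joint passes its speed limit or range.

## Working session

There is one attempt and no reset: what is moved stays moved. The work goes in short steps, Python scripts to look and compute and a shell command to move; the robot and the scene stay as the last step left them, time stands still between calls to the robot, and variables do not carry over. Pictures are saved under pics/ and viewed, about 12 in all and at most 16, crops included, and the job is handed in when it is done.

```bash
ls; mkdir -p pics; cat > h.py <<'E'
import numpy as np, cv2
from station import get_obs, cams, workorder
def shot(n,fn=None):
    c=cams.get_calibration(n); p,d=cams.camera(n)
    if fn: cv2.imwrite('pics/'+fn,p[:,:,::-1]); np.savez('pics/'+fn+'.npz',p=p,d=d,view=c['view'],K=[c['fx'],c['fy'],c['cx'],c['cy']],dist=c['dist'])
    return p,d,c
def load(fn):
    z=np.load('pics/'+fn+'.npz'); f=z['K']
    return z['p'],z['d'],dict(fx=f[0],fy=f[1],cx=f[2],cy=f[3],dist=z['dist'],view=z['view'])
def ray(c,uv):
    K=np.array([[c['fx'],0,c['cx']],[0,c['fy'],c['cy']],[0,0,1]])
    n=cv2.undistortPoints(np.array(uv,float).reshape(-1,1,2),K,np.array(c['dist'],float)).reshape(-1,2)
    V=np.array(c['view']);R=V[:3,:3];o=-R.T@V[:3,3]
    return o,np.c_[n,np.ones(len(n))]@R
def plane(c,uv,z):
    o,r=ray(c,uv); return o+r*((z-o[2])/r[:,2])[:,None]
def deep(c,d,uv):
    o,r=ray(c,uv); return np.array([o+r[i]*d[int(round(v)),int(round(u))] for i,(u,v) in enumerate(np.array(uv).reshape(-1,2))])
def proj(c,P):
    V=np.array(c['view']);K=np.array([[c['fx'],0,c['cx']],[0,c['fy'],c['cy']],[0,0,1]])
    return cv2.projectPoints(np.array(P,float).reshape(-1,1,3),cv2.Rodrigues(V[:3,:3])[0],V[:3,3],K,np.array(c['dist'],float))[0].reshape(-1,2)
E
python3 - <<'E'
from h import *
np.set_printoptions(precision=3,suppress=True)
o=get_obs();print(o)
for n in('scene','side','wrist'):
    p,d,c=shot(n,n+'0.png'); V=np.array(c['view']);print(n,-V[:3,:3].T@V[:3,3],V[2,:3])
E
```

```text
pics
{'time_s': 0.0, 'qpos': array([-1.198,  0.3  ,  1.522,  0.   ,  1.321, -0.067]), 'joint_vel': array([ 0.002,  0.001,  0.001, -0.001,  0.   , -0.001]), 'tau': array([  0.001, -53.181, -35.274,   0.071,   0.024,  -0.   ]), 'ee_pos': array([ 0.234, -0.497,  0.224]), 'eef_rot': array([-1.571,  0.001, -1.131]), 'force': array([ 0.02 , -0.317,  0.442]), 'moment': array([-0.046,  0.005,  0.008]), 'grip_width': 0.09371115619423179}
scene [ 1.464 -0.727  1.088] [-0.603  0.47  -0.645]
side [-0.265  0.835  0.8  ] [ 0.606 -0.61  -0.51 ]
wrist [ 0.301 -0.464  0.382] [-0.236 -0.11  -0.966]
```

View pics/scene0.png

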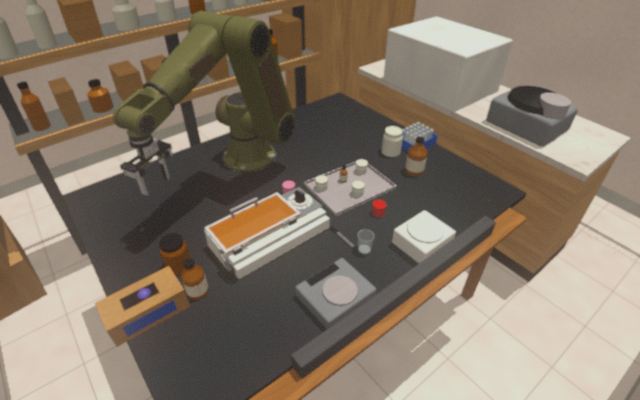

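View pics/side0.png

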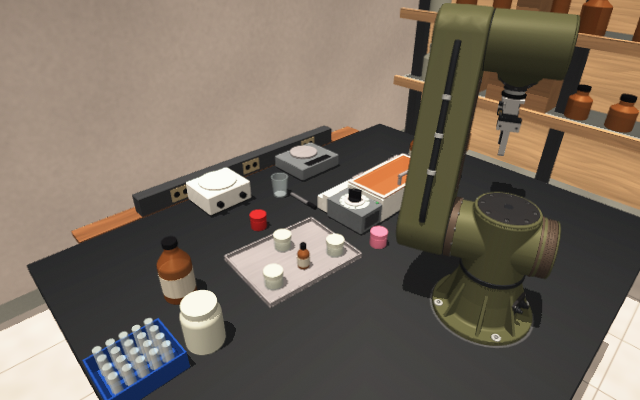

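Three white-capped jars sit in the tray: scene (321,183), (358,189), (361,167). Possible mix-ups are pink at (289,187), red at (379,208), the small amber bottle at (344,174) and the large white powder jar at (393,140). I'll check these in one enlarged crop of both views.

```bash
python3 - <<'E'
from h import *
np.set_printoptions(precision=3,suppress=True)
a=load('scene0.png');b=load('side0.png')
A=cv2.resize(a[0][140:280,190:410],(800,509),interpolation=cv2.INTER_CUBIC)
cv2.imwrite('pics/crop1.png',A[:,:,::-1])
B=cv2.resize(b[0][140:260,300:460],(800,600),interpolation=cv2.INTER_CUBIC)
cv2.imwrite('pics/crop2.png',B[:,:,::-1])
print(plane(a[2],[(321,181),(358,186),(361,164),(289,185),(379,206),(344,170)],.05))
print(plane(b[2],[(335,240),(283,235),(273,270),(378,232),(258,214),(303,247)],.05))
print(deep(a[2],a[1],[(321,181),(358,186),(361,164),(300,200)]))
E
```

```text
[[ 0.42   0.11   0.05 ]
 [ 0.542  0.209  0.05 ]
 [ 0.434  0.327  0.05 ]
 [ 0.358 -0.012  0.05 ]
 [ 0.686  0.189  0.05 ]
 [ 0.421  0.237  0.05 ]]
[[ 0.41   0.115  0.05 ]
 [ 0.534  0.209  0.05 ]
 [ 0.433  0.327  0.05 ]
 [ 0.349 -0.007  0.05 ]
 [ 0.674  0.195  0.05 ]
 [ 0.45   0.204  0.05 ]]
[[ 0.423  0.107  0.053]
 [ 0.548  0.203  0.057]
 [ 0.436  0.324  0.052]
 [ 0.502 -0.059  0.089]]
```

View pics/crop1.png

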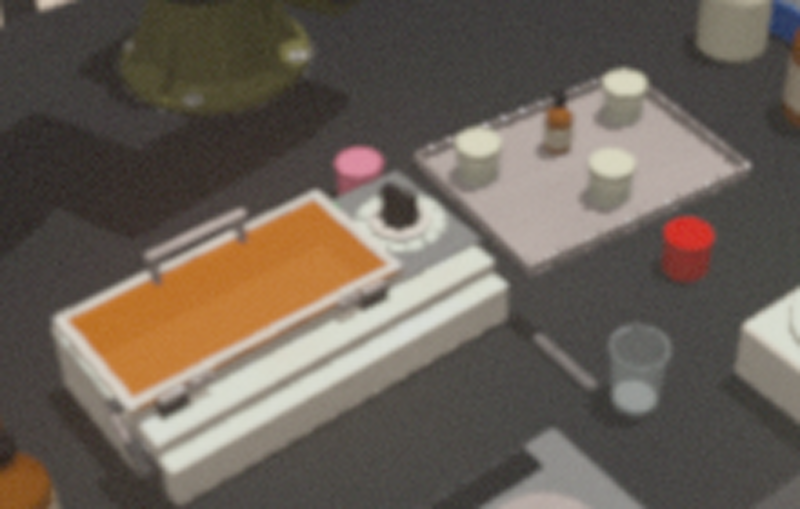

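View pics/crop2.png

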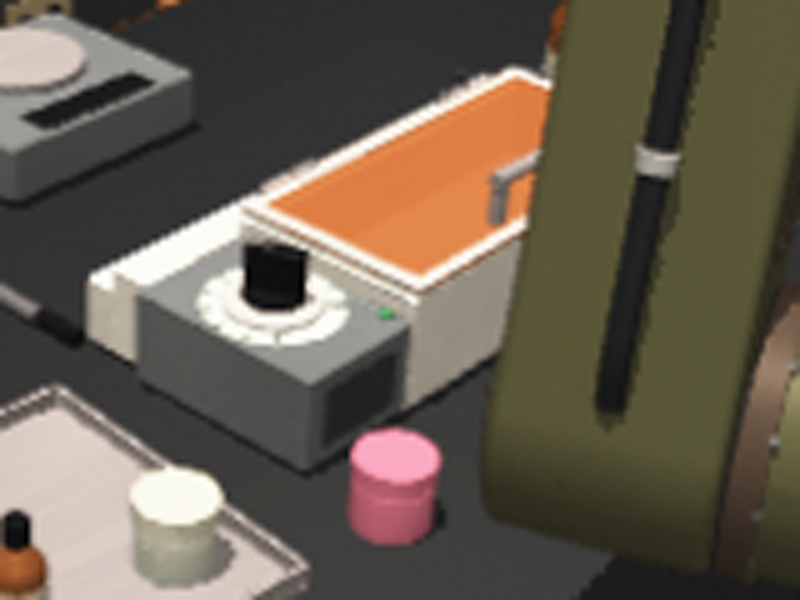

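Crop 1 shows the target caps at (478,140), (610,162) and (625,80). Pink (358,160) and red (688,235) are outside the tray and excluded. The cover frame corners are at (57,320), (318,192), (400,265) and (130,403). The dial sits at about (400,210).

```bash
python3 - <<'E'
from h import *
np.set_printoptions(precision=4,suppress=True)
a=load('scene0.png');b=load('side0.png')
s=np.array([220/800,140/509]); t=np.array([190,140])
cr=np.array([(57,320),(318,192),(400,265),(130,403)])*s+t-.3
P=plane(a[2],cr,.097);print(P)
for i in range(4): print(np.linalg.norm(P[i]-P[(i+1)%4]))
v=(P[1]-P[0])+(P[2]-P[3]); print('yaw(y axis)',np.degrees(np.arctan2(-v[0],v[1])),'ctr',P.mean(0))
# side: corners rear-right (250,208), front-right(425,285) crop2
print(plane(b[2],np.array([(250,208),(425,285),(517,68)])/5+[300,140],.097))
print('bar', plane(a[2],np.array([(150,258),(242,213)])*s+t,.137))
print('dialtop',plane(a[2],np.array([[400,190]])*s+t,.119),plane(b[2],np.array([[275,250]])/5+[300,140],.119))
# jar cap contours
for im,n in((a,'scene'),(b,'side')):
    hsv=cv2.cvtColor(im[0],cv2.COLOR_RGB2HSV)
    m=((hsv[...,2]>140)&(hsv[...,1]<60)).astype(np.uint8)
    k,l,st,ce=cv2.connectedComponentsWithStats(m)
    for i in range(1,k):
        if 30<st[i,4]<900:
            print(n,st[i],ce[i],plane(im[2],ce[i],.052)[0])
E
```

```text
[[ 0.4236 -0.4165  0.097 ]
 [ 0.4182 -0.1074  0.097 ]
 [ 0.5663 -0.1071  0.097 ]
 [ 0.5645 -0.4123  0.097 ]]
0.3092242360440349
0.1480833732092349
0.30523420217525304
0.14103786013571276
yaw(y axis) 0.3263218377130413 ctr [ 0.4932 -0.2608  0.097 ]
[[ 0.5602 -0.1106  0.097 ]
 [ 0.4152 -0.118   0.097 ]
 [ 0.5679 -0.4245  0.097 ]]
bar [[ 0.445  -0.318   0.137 ]
 [ 0.4427 -0.2114  0.137 ]]
dialtop [[ 0.4943 -0.052   0.119 ]] [[ 0.4866 -0.0523  0.119 ]]
scene [ 37   0  30  34 482] [53.1888 14.9066] [-3.2661 -0.2839  0.052 ]
scene [ 94   0  75  23 845] [123.3515   7.6509] [-2.9839  0.3242  0.052 ]
scene [174   0  14   8  93] [180.4516   2.9355] [-2.7338  0.8227  0.052 ]
scene [251  11  30  14 115] [264.9652  16.2783] [-1.7634  1.2119  0.052 ]
scene [179  32   8   9  44] [182.      35.0682] [-1.7639  0.4264  0.052 ]
scene [359  59  28  20 323] [375.3777  68.4489] [-0.298  1.138  0.052]
scene [193  86  46  31 526] [210.2224 101.2281] [-0.5464  0.0763  0.052 ]
scene [157 104  26  26 251] [172.6773 118.1753] [-0.4954 -0.1697  0.052 ]
scene [198 120  32  23 464] [211.9332 130.1983] [-0.2473 -0.
[... 884 characters left out ...]
de [274 190  12   7  56] [279.6607 192.9464] [0.7253 0.0639 0.052 ]
side [434 299   9   7  43] [437.8837 301.7674] [0.0634 0.1128 0.052 ]
side [144 318   9   9  53] [147.566  321.3019] [0.4901 0.6461 0.052 ]
side [132 325   8   9  49] [135.2653 328.102 ] [0.4901 0.6752 0.052 ]
side [119 332   9   9  54] [122.6667 335.1296] [0.4899 0.7041 0.052 ]
side [491 334  10   8  53] [495.5094 337.0943] [-0.087   0.1134  0.052 ]
side [105 338  10   9  58] [109.569  342.1552] [0.4904 0.7329 0.052 ]
side [ 92 346   9  10  58] [ 95.8621 349.7241] [0.4904 0.7623 0.052 ]
side [110 347  22  39 321] [120.7383 363.8629] [0.4191 0.7377 0.052 ]
side [ 96 354  22  40 325] [106.8492 371.6031] [0.4201 0.766  0.052 ]
```

```bash
python3 -m handwheel '[{"fingers":1,"x":-0.02,"y":-0.05,"z":0.02},{"fingers":1,"x":-0.05,"y":-0.07,"z":0.06},{"fingers":1,"x":-0.09,"y":-0.1,"z":0.1},{"fingers":1,"x":-0.11,"y":-0.1,"z":0.15},{"fingers":1,"x":-0.14,"y":-0.1,"z":0.2},{"fingers":0,"x":-0.17,"y":-0.1,"z":0.24},{"fingers":0,"x":-0.2,"y":-0.1,"z":0.28},{"fingers":0,"x":-0.23,"y":-0.1,"z":0.32},{"fingers":-0.15,"x":-0.26,"y":-0.1,"z":0.36},{"fingers":-0.15,"x":-0.26,"y":-0.1,"z":0.38}]' 30
python3 - <<'E'
from h import *
p,d,c=shot('wrist','w1.png')
cv2.imwrite('pics/w1b.png',cv2.resize(p,(800,500))[:,:,::-1]);print(get_obs()['ee_pos'],c['fx'])
E
```

```text
[ 0.23412943 -0.49753051  0.22412578] 334.90612363112524validation failed for argument at $[0]...
```

View pics/w1b.png

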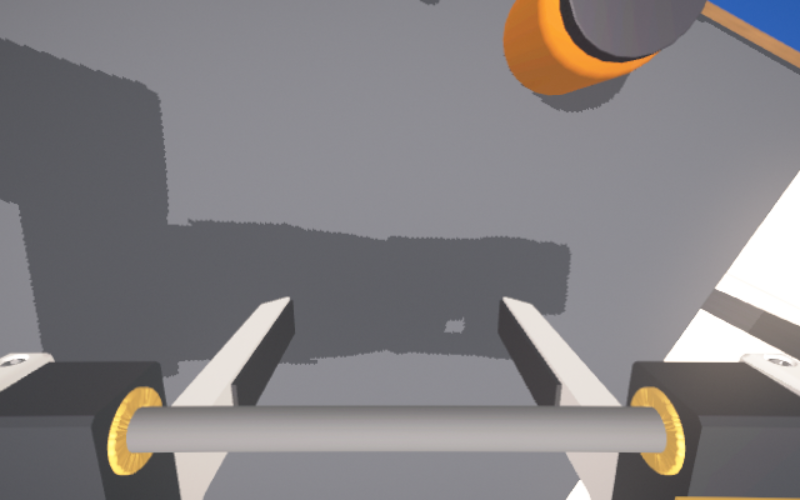

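The move was refused because every row needs every field. The wrist view looks ahead along tool +z, so I'll stop a bit short of the dial.

```bash
python3 -m handwheel '[{"fingers":1,"x":-0.02,"y":-0.04,"z":0.02,"spin":0},{"fingers":1,"x":-0.05,"y":-0.07,"z":0.05,"spin":0},{"fingers":1,"x":-0.08,"y":-0.1,"z":0.08,"spin":0},{"fingers":1,"x":-0.115,"y":-0.1,"z":0.11,"spin":0},{"fingers":1,"x":-0.15,"y":-0.1,"z":0.145,"spin":0},{"fingers":0,"x":-0.185,"y":-0.1,"z":0.18,"spin":0},{"fingers":0,"x":-0.22,"y":-0.1,"z":0.21,"spin":0},{"fingers":0,"x":-0.255,"y":-0.1,"z":0.245,"spin":0},{"fingers":-0.15,"x":-0.29,"y":-0.1,"z":0.28,"spin":0},{"fingers":-0.15,"x":-0.297,"y":-0.1,"z":0.28,"spin":0}]' 30
python3 - <<'E'
from h import *
p,d,c=shot('wrist','w2.png')
cv2.imwrite('pics/w2b.png',cv2.resize(p,(800,500))[:,:,::-1]);print(get_obs()['ee_pos'],get_obs()['eef_rot'])
E
```

```text
time_s: 1.2
ee_pos: [0.362, -0.1059, 0.3245]
eef_rot: [-1.57, 0.0, -1.125]
force: [-0.5, -0.0, 0.2]
grip_width: 0.0576
[ 0.36112771 -0.10712601  0.32452705] [-1.57057267e+00  9.22313142e-05 -1.12618034e+00]
```

View pics/w2b.png

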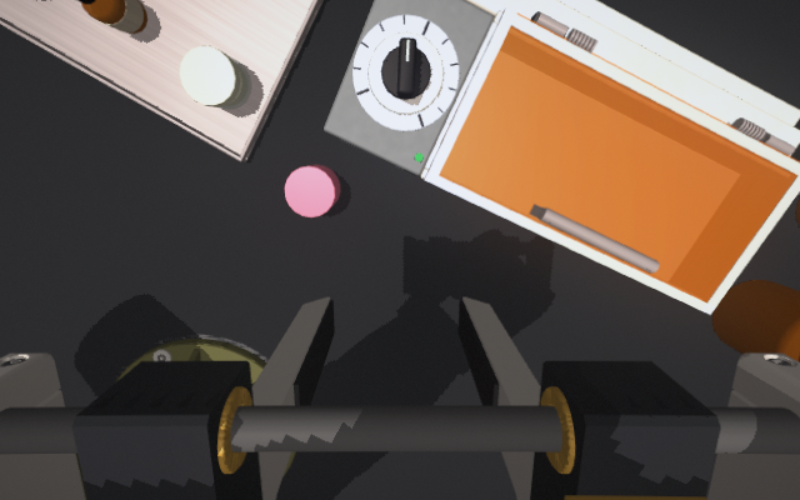

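The wrist view shows the dial axis near (406,72), its pointer line running (408,40) to (407,60), and the cover corners at (508,12), (428,178) and (710,312). The bar runs (538,212) to (655,267).

```bash
python3 - <<'E'
from h import *
np.set_printoptions(precision=4,suppress=True)
p,d,c=load('w2.png'); s=.8
L=plane(c,np.array([(408,41),(407,60)])*s,.119);print('line',L)
v=L[0]-L[1];print('pointer deg',np.degrees(np.arctan2(v[1],v[0])))
# black bar contour
m=(p.max(2)<70).astype(np.uint8); m[:, :290]=0; m[:,360:]=0; m[85:]=0
k,l,st,ce=cv2.connectedComponentsWithStats(m)
for i in range(1,k):
    if st[i,4]>60: print(st[i],ce[i],plane(c,ce[i],.105))
g=p[10:110,275:375]
w=((p.min(2)>170)&(np.arange(640)[None]<372)&(np.arange(640)[None]>278)&(np.arange(400)[:,None]<108)).astype(np.uint8)
cs=max(cv2.findContours(w,cv2.RETR_EXTERNAL,cv2.CHAIN_APPROX_NONE)[0],key=cv2.contourArea)
e=cv2.fitEllipse(cv2.convexHull(cs));print('scale disc',e,plane(c,e[0],.0755))
print('line depth',deep(c,d,np.array([(408,50),(380,30),(420,150)])*s))
print('marks0,10?',plane(c,np.array([(362,93),(421,121),(405,18)])*s,.076))
C=plane(c,np.array([(508,12),(428,178),(710,312),(798,178)])*s,.097);print('cover',C)
u=C[2]-C[1];print(np.linalg.norm(u),'yaw',np.degrees(np.arctan2(u[0],-u[1])))
B=plane(c,np.array([(538,212),(655,267)])*s,.131+.006);print('bar',B,B.mean(0),deep(c,d,np.array([(600,241)])*s))
print('jar',plane(c,np.array([(209,75),(310,190)])*s,.054))
E
```

```text
line [[ 0.5052 -0.0465  0.119 ]
 [ 0.4926 -0.0518  0.119 ]]
pointer deg 22.64534683755347
[290   0   9  22 110] [292.6364   7.3182] [[ 0.5142 -0.005   0.105 ]]
[ 307   31   37   49 1086] [326.9291  56.1436] [[ 0.4887 -0.0556  0.105 ]]
scale disc ((324.29632568359375, 57.84943389892578), (85.69506072998047, 93.39816284179688), 2.863349199295044) [[ 0.4905 -0.0524  0.0755]]
line depth [[ 0.4997 -0.0493  0.1178]
 [ 0.512  -0.0172  0.0731]
 [ 0.436  -0.0944  0.0705]]
marks0,10? [[ 0.458  -0.0245  0.076 ]
 [ 0.4595 -0.0835  0.076 ]
 [ 0.5292 -0.0333  0.076 ]]
cover [[ 0.5641 -0.1096  0.097 ]
 [ 0.4167 -0.1105  0.097 ]
 [ 0.4196 -0.4172  0.097 ]
 [ 0.558  -0.4088  0.097 ]]
0.3067854074108959 yaw 0.524577356663784
bar [[ 0.4324 -0.2012  0.137 ]
 [ 0.4343 -0.3151  0.137 ]] [ 0.4334 -0.2582  0.137 ] [[ 0.4335 -0.2611  0.1363]]
jar [[ 0.4113  0.1146  0.054 ]
 [ 0.353  -0.0121  0.054 ]]
```

Dial axis is (0.4905,-0.0525) and the pointer stands at about 22.6°, so the dial reads about 1.96 rad and needs 112.5° counter-clockwise.

```bash
python3 -m handwheel '[{"fingers":-0.15,"x":0.002,"y":0,"z":0.04,"spin":3},{"fingers":-0.15,"x":0.004,"y":0,"z":0.08,"spin":3},{"fingers":-0.15,"x":0.006,"y":0.02,"z":0.12,"spin":3},{"fingers":-0.15,"x":0.006,"y":0.06,"z":0.14,"spin":3},{"fingers":-0.15,"x":0.006,"y":0.1,"z":0.14,"spin":3},{"fingers":-0.15,"x":0.006,"y":0.14,"z":0.14,"spin":3},{"fingers":-0.15,"x":0.006,"y":0.18,"z":0.14,"spin":3},{"fingers":-0.15,"x":0.006,"y":0.2,"z":0.14,"spin":3},{"fingers":-0.15,"x":0.006,"y":0.211,"z":0.14,"spin":3},{"fingers":-0.15,"x":0.006,"y":0.211,"z":0.14,"spin":3}]' 20
python3 -m handwheel '[{"fingers":-0.9,"x":0,"y":0,"z":0,"spin":0},{"fingers":-0.9,"x":0,"y":0,"z":0,"spin":0},{"fingers":-0.9,"x":0,"y":0,"z":0,"spin":0},{"fingers":-0.9,"x":0,"y":0,"z":0,"spin":0},{"fingers":-0.9,"x":0,"y":0,"z":0,"spin":0},{"fingers":-0.9,"x":0,"y":0,"z":0,"spin":0},{"fingers":-0.9,"x":0,"y":0,"z":0,"spin":0},{"fingers":-0.9,"x":0,"y":0,"z":0,"spin":0},{"fingers":-0.9,"x":0,"y":0,"z":0,"spin":0},{"fingers":-0.9,"x":0,"y":0,"z":0,"spin":0}]'
```

```text
time_s: 2.25
ee_pos: [0.4898, -0.0565, 0.1126]
eef_rot: [-1.572, 0.001, -1.185]
force: [0.4, -0.4, 0.0]
grip_width: 0.0403
time_s: 3.25
ee_pos: [0.4902, -0.0543, 0.1143]
eef_rot: [-1.57, 0.002, -1.183]
force: [-5.6, 11.0, 9.2]
grip_width: 0.014
```

```bash
python3 -m handwheel '[{"fingers":-0.9,"x":-0.002,"y":-0.001,"z":0,"spin":0},{"fingers":-0.9,"x":-0.003,"y":-0.001,"z":0,"spin":-5},{"fingers":-0.9,"x":-0.003,"y":-0.001,"z":0,"spin":-12},{"fingers":-0.9,"x":-0.003,"y":-0.001,"z":0,"spin":-20},{"fingers":-0.9,"x":-0.003,"y":-0.001,"z":0,"spin":-28},{"fingers":-0.9,"x":-0.003,"y":-0.001,"z":0,"spin":-36},{"fingers":-0.9,"x":-0.003,"y":-0.001,"z":0,"spin":-44},{"fingers":-0.9,"x":-0.003,"y":-0.001,"z":0,"spin":-52},{"fingers":-0.9,"x":-0.003,"y":-0.001,"z":0,"spin":-60},{"fingers":-0.9,"x":-0.003,"y":-0.001,"z":0,"spin":-68}]'
```

```text
time_s: 4.25
ee_pos: [0.4901, -0.0539, 0.1145]
eef_rot: [-1.573, -0.003, 0.009]
force: [8.7, -10.7, -10.5]
grip_width: 0.0141
```

```bash
python3 -m handwheel '[{"fingers":-0.9,"x":0.0005,"y":0.0005,"z":-0.0005,"spin":-7},{"fingers":-0.9,"x":0.001,"y":0.001,"z":-0.001,"spin":-14},{"fingers":-0.9,"x":0.001,"y":0.001,"z":-0.001,"spin":-21},{"fingers":-0.9,"x":0.001,"y":0.001,"z":-0.001,"spin":-28},{"fingers":-0.9,"x":0.001,"y":0.001,"z":-0.001,"spin":-34},{"fingers":-0.9,"x":0.001,"y":0.001,"z":-0.001,"spin":-39},{"fingers":-0.9,"x":0.001,"y":0.001,"z":-0.001,"spin":-43},{"fingers":-0.9,"x":0.001,"y":0.001,"z":-0.001,"spin":-45},{"fingers":-0.9,"x":0.001,"y":0.001,"z":-0.001,"spin":-46},{"fingers":-0.9,"x":0.001,"y":0.001,"z":-0.001,"spin":-46}]'
python3 -c "
from h import *
o=get_obs();print(o['eef_rot'],o['moment'],o['force'])"
```

```text
time_s: 5.25
ee_pos: [0.4904, -0.0541, 0.1143]
eef_rot: [-1.572, -0.0, 0.807]
force: [-2.7, -1.5, 5.8]
grip_width: 0.0139
[-1.57209463e+00 -1.80955988e-04  8.06759243e-01] [-0.43342037  0.41772917 -0.25188309] [-2.70355834 -1.51869672  5.80036334]
```

```bash
python3 -m handwheel '[{"fingers":-0.9,"x":0,"y":0,"z":0,"spin":-1},{"fingers":-0.9,"x":0,"y":0,"z":0,"spin":-1.5},{"fingers":-0.9,"x":0,"y":0,"z":0,"spin":-1.5},{"fingers":-0.15,"x":0,"y":0,"z":0,"spin":-1.5},{"fingers":-0.15,"x":0,"y":0,"z":0,"spin":-1.5},{"fingers":-0.15,"x":0,"y":0,"z":0,"spin":-1.5},{"fingers":-0.15,"x":0,"y":-0.03,"z":0,"spin":-1.5},{"fingers":-0.15,"x":0,"y":-0.07,"z":0,"spin":-1.5},{"fingers":-0.15,"x":0,"y":-0.12,"z":0,"spin":-1.5},{"fingers":-0.15,"x":0,"y":-0.15,"z":0,"spin":-1.5}]'
python3 -c "
from h import *
o=get_obs();print(o['ee_pos'],o['eef_rot'],o['qpos'])"
```

```text
time_s: 6.25
ee_pos: [0.4905, -0.0537, 0.267]
eef_rot: [-1.574, -0.002, 0.833]
force: [0.6, 0.4, -1.1]
grip_width: 0.0401
[ 0.49052289 -0.05373091  0.26703503] [-1.57373739 -0.00186672  0.83265721] [-1.83361022e-01  1.39321437e-01  1.61671319e+00  3.81982606e-05
  1.38207476e+00 -1.01602259e+00]
```

```bash
python3 -m handwheel '[{"fingers":-0.15,"x":-0.03,"y":0,"z":-0.015,"spin":8},{"fingers":-0.15,"x":-0.06,"y":0,"z":-0.03,"spin":16},{"fingers":-0.15,"x":-0.09,"y":0,"z":-0.045,"spin":24},{"fingers":-0.15,"x":-0.12,"y":0,"z":-0.06,"spin":32},{"fingers":-0.15,"x":-0.15,"y":0,"z":-0.075,"spin":40},{"fingers":-0.15,"x":-0.18,"y":0,"z":-0.09,"spin":47},{"fingers":-0.15,"x":-0.191,"y":0,"z":-0.0965,"spin":47.2},{"fingers":-0.15,"x":-0.191,"y":0,"z":-0.0965,"spin":47.2},{"fingers":-0.15,"x":-0.191,"y":0,"z":-0.0965,"spin":47.2},{"fingers":-0.15,"x":-0.191,"y":0,"z":-0.0965,"spin":47.2}]' 15
python3 - <<'E'
from h import *
o=get_obs();print(o['ee_pos'],o['eef_rot'])
p,d,c=shot('wrist','w3.png')
cv2.imwrite('pics/w3b.png',p[:,:,::-1])
E
```

```text
time_s: 7.25
ee_pos: [0.4334, -0.2588, 0.2634]
eef_rot: [-1.571, -0.0, 0.011]
force: [0.6, 0.8, 1.0]
grip_width: 0.0397
[ 0.43340648 -0.25883349  0.26344626] [-1.57061304e+00 -1.09818402e-05  1.14546854e-02]
```

View pics/w3b.png

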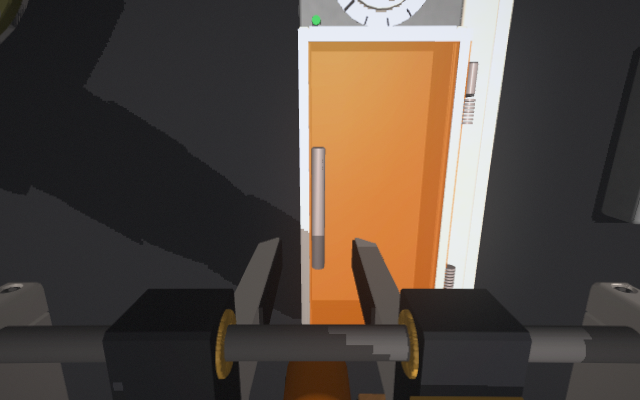

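```bash
python3 - <<'E'
from h import *
np.set_printoptions(precision=4,suppress=True)
p,d,c=load('w3.png')
B=plane(c,[(318,149),(318,268)],.137);print(B,B.mean(0)); print(deep(c,d,[(318,200),(318,160)]))
print('cover',plane(c,[(300,30),(472,30),(305,41),(305,200)],.097))
a,_,_=shot('scene');b,_,_=shot('side')
im=np.hstack([cv2.resize(a[180:220,280:320],(400,400),interpolation=cv2.INTER_CUBIC),cv2.resize(b[180:215,335:370],(400,400),interpolation=cv2.INTER_CUBIC)])
cv2.imwrite('pics/dial.png',im[:,:,::-1])
E
```

```text
[[ 0.4331 -0.2083  0.137 ]
 [ 0.4345 -0.3172  0.137 ]] [ 0.4338 -0.2627  0.137 ]
[[ 0.4336 -0.253   0.1347]
 [ 0.4332 -0.2178  0.1344]]
cover [[ 0.4162 -0.1092  0.097 ]
 [ 0.5663 -0.108   0.097 ]
 [ 0.4206 -0.1179  0.097 ]
 [ 0.4209 -0.2624  0.097 ]]
```

View pics/dial.png

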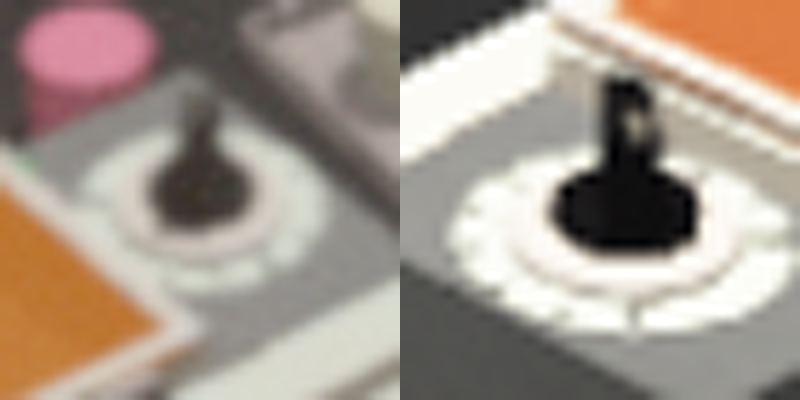

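Both crops show the dial bar end-on along the 135° direction, and the stop moment confirms it, so the dial is at 0. Next I go down onto the handle bar.

```bash
python3 -m handwheel '[{"fingers":-0.15,"x":0,"y":0.03,"z":-0.004,"spin":0},{"fingers":-0.15,"x":0,"y":0.07,"z":-0.004,"spin":0},{"fingers":-0.15,"x":0,"y":0.1,"z":-0.004,"spin":0},{"fingers":-0.15,"x":0,"y":0.12,"z":-0.004,"spin":0},{"fingers":-0.15,"x":0,"y":0.126,"z":-0.004,"spin":0},{"fingers":-0.15,"x":0,"y":0.126,"z":-0.004,"spin":0},{"fingers":-0.9,"x":0,"y":0.126,"z":-0.004,"spin":0},{"fingers":-0.9,"x":0,"y":0.126,"z":-0.004,"spin":0},{"fingers":-0.9,"x":0,"y":0.126,"z":-0.004,"spin":0},{"fingers":-0.9,"x":0,"y":0.126,"z":-0.004,"spin":0}]' 15
python3 - <<'E'
import numpy as np
R=np.hypot(.14,.037);t0=np.arctan2(.037,-.14)
for f in range(0,101,5):
    t=t0-np.radians(f); print(f,round(R*np.cos(t)+.14,4),round(R*np.sin(t)-.037,4))
E
```

```text
time_s: 8.4
ee_pos: [0.4342, -0.2641, 0.1382]
eef_rot: [-1.572, -0.004, 0.009]
force: [29.7, 2.0, -12.1]
grip_width: 0.0116
0 0.0 -0.0
5 0.0038 0.0121
10 0.0086 0.0237
15 0.0143 0.035
20 0.0211 0.0457
25 0.0288 0.0557
30 0.0373 0.065
35 0.0465 0.0736
40 0.0565 0.0813
45 0.0672 0.0882
50 0.0784 0.094
55 0.09 0.0989
60 0.102 0.1027
65 0.1144 0.1055
70 0.1269 0.1072
75 0.1395 0.1078
80 0.1521 0.1073
85 0.1647 0.1057
90 0.177 0.103
95 0.1891 0.0992
100 0.2007 0.0944
```

```bash
python3 -m handwheel '[{"fingers":-0.9,"x":0.001,"y":0,"z":0,"spin":0},{"fingers":-0.9,"x":0.003,"y":-0.006,"z":0,"spin":0},{"fingers":-0.9,"x":0.005,"y":-0.012,"z":0,"spin":0},{"fingers":-0.9,"x":0.0095,"y":-0.0235,"z":0,"spin":0},{"fingers":-0.9,"x":0.0155,"y":-0.035,"z":0,"spin":0},{"fingers":-0.9,"x":0.022,"y":-0.0455,"z":0,"spin":0},{"fingers":-0.9,"x":0.03,"y":-0.0555,"z":0,"spin":0},{"fingers":-0.9,"x":0.0385,"y":-0.065,"z":0,"spin":0},{"fingers":-0.9,"x":0.0475,"y":-0.0735,"z":0,"spin":0},{"fingers":-0.9,"x":0.0575,"y":-0.081,"z":0,"spin":0}]' 15
python3 -c "
from h import *
o=get_obs();print(o['ee_pos'],o['force'])"
```

```text
time_s: 9.4
ee_pos: [0.49, -0.2636, 0.2214]
eef_rot: [-1.572, 0.002, 0.008]
force: [-12.1, 0.3, 11.7]
grip_width: 0.0114
[ 0.49001013 -0.26358689  0.22140528] [-12.11669343   0.33865768  11.67784071]
```

```bash
python3 -m handwheel '[{"fingers":-0.9,"x":0.0102,"y":-0.0074,"z":0,"spin":0},{"fingers":-0.9,"x":0.0214,"y":-0.0132,"z":0,"spin":0},{"fingers":-0.9,"x":0.033,"y":-0.0181,"z":0,"spin":0},{"fingers":-0.9,"x":0.045,"y":-0.0219,"z":0,"spin":0},{"fingers":-0.9,"x":0.0575,"y":-0.0247,"z":0,"spin":0},{"fingers":-0.9,"x":0.07,"y":-0.0264,"z":0,"spin":0},{"fingers":-0.9,"x":0.083,"y":-0.027,"z":0,"spin":0},{"fingers":-0.9,"x":0.0955,"y":-0.0265,"z":0,"spin":0},{"fingers":-0.9,"x":0.108,"y":-0.025,"z":0,"spin":0},{"fingers":-0.9,"x":0.1205,"y":-0.0222,"z":0,"spin":0}]' 15
python3 -c "
from h import *
o=get_obs();print(o['ee_pos'],o['force'])"
```

```text
time_s: 10.4
ee_pos: [0.6119, -0.2621, 0.2422]
eef_rot: [-1.571, -0.001, 0.009]
force: [-0.3, -1.5, -0.3]
grip_width: 0.0114
[ 0.61193564 -0.26213022  0.24215108] [-0.34337796 -1.4759483  -0.347281  ]
```

```bash
python3 -m handwheel '[{"fingers":-0.9,"x":0.006,"y":0.0016,"z":0,"spin":0},{"fingers":-0.9,"x":0.0121,"y":0.0035,"z":0,"spin":0},{"fingers":-0.9,"x":0.017,"y":0.0055,"z":0,"spin":0},{"fingers":-0.9,"x":0.0205,"y":0.007,"z":0,"spin":0},{"fingers":-0.45,"x":0.0205,"y":0.007,"z":0,"spin":0},{"fingers":-0.45,"x":0.0205,"y":0.007,"z":0,"spin":0},{"fingers":-0.45,"x":0.022,"y":-0.003,"z":0,"spin":0},{"fingers":-0.45,"x":0.025,"y":-0.023,"z":0,"spin":0},{"fingers":-0.45,"x":0.025,"y":-0.06,"z":0,"spin":0},{"fingers":-0.45,"x":0.025,"y":-0.1,"z":0,"spin":0}]' 15
python3 - <<'E'
from h import *
np.set_printoptions(precision=4,suppress=True)
o=get_obs();print(o['ee_pos'],o['force'])
p,d,c=shot('scene','s2.png');q,e,f=shot('side','sd2.png')
cv2.imwrite('pics/two.png',np.hstack([cv2.resize(p[100:300,170:410],(400,333)),cv2.resize(q[120:320,200:440],(400,333))])[:,:,::-1])
E
```

```text
time_s: 11.4
ee_pos: [0.6354, -0.2621, 0.3421]
eef_rot: [-1.57, 0.002, 0.008]
force: [0.1, 0.4, 0.5]
grip_width: 0.0261
[ 0.6354 -0.2621  0.3421] [0.129  0.3898 0.4871]
```

View pics/two.png

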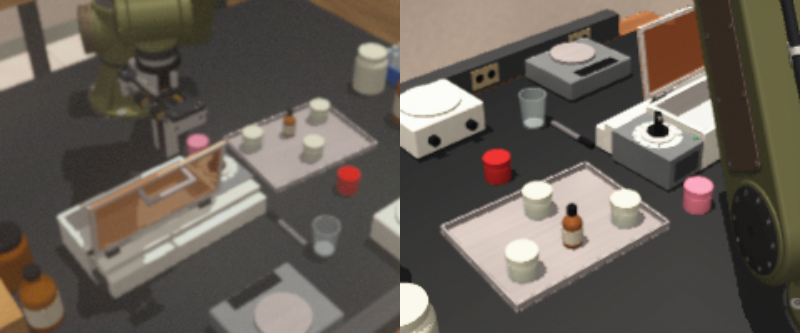

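The cover stands fully open and all three jars are still standing in the tray. Now I move above the tray to measure them.

```bash
python3 -m handwheel '[{"fingers":-0.45,"x":-0.01,"y":-0.02,"z":0.03,"spin":0},{"fingers":0,"x":-0.03,"y":-0.02,"z":0.075,"spin":0},{"fingers":0.6,"x":-0.05,"y":-0.02,"z":0.12,"spin":0},{"fingers":0.6,"x":-0.07,"y":-0.02,"z":0.165,"spin":0},{"fingers":0.6,"x":-0.09,"y":-0.02,"z":0.21,"spin":0},{"fingers":0.6,"x":-0.11,"y":-0.02,"z":0.255,"spin":0},{"fingers":0.6,"x":-0.13,"y":-0.02,"z":0.3,"spin":0},{"fingers":0.6,"x":-0.15,"y":-0.02,"z":0.345,"spin":0},{"fingers":0.6,"x":-0.162,"y":-0.02,"z":0.39,"spin":0},{"fingers":0.6,"x":-0.162,"y":-0.02,"z":0.413,"spin":0}]' 15
python3 - <<'E'
from h import *
np.set_printoptions(precision=4,suppress=True)
o=get_obs();print(o['ee_pos'],o['eef_rot'])
p,d,c=shot('wrist','w4.png');cv2.imwrite('pics/w4b.png',p[:,:,::-1])
hsv=cv2.cvtColor(p,cv2.COLOR_RGB2HSV)
h=d.copy()
# caps by height from depth
v,u=np.mgrid[0:400,0:640]; o_,r=ray(c,np.c_[u.ravel(),v.ravel()]); P=(o_+r*d.ravel()[:,None]).reshape(400,640,3)
m=((P[...,2]>.044)&(P[...,2]<.064)&(d>0)).astype(np.uint8)
k,l,st,ce=cv2.connectedComponentsWithStats(m)
for i in range(1,k):
    if st[i,4]>250: 
        cs=max(cv2.findContours((l==i).astype(np.uint8),0,1)[0],key=cv2.contourArea);e=cv2.minEnclosingCircle(cs)
        print(st[i],ce[i],plane(c,ce[i],.054)[0],np.median(P[l==i],0),p[l==i].mean(0),e)
E
```

```text
time_s: 12.5
ee_pos: [0.4687, 0.1518, 0.3615]
eef_rot: [-1.57, -0.001, 0.011]
force: [0.1, -0.6, 0.4]
grip_width: 0.0753
[0.4687 0.1518 0.3615] [-1.5704 -0.001   0.0106]
[ 266    8   42   47 1519] [286.7841  30.9355] [0.4285 0.3321 0.054 ] [0.4284 0.3325 0.052 ] [228.9789 232.7182 234.578 ] ((286.6216125488281, 30.864864349365234), 23.5459041595459)
[ 557   73   47  130 1760] [579.5812 135.8131] [0.822  0.2066 0.054 ] [0.8239 0.2093 0.0521] [87.5017 83.5205 78.7051] ((588.5, 137.5), 66.10985565185547)
[276 105  25  28 362] [288.9586 118.7459] [0.43   0.2258 0.054 ] [0.4317 0.2266 0.0558] [129.8674  85.4669  54.5746] ((288.13043212890625, 118.65217590332031), 13.6528959274292)
[ 347  109   39   40 1222] [365.8486 128.7823] [0.5339 0.2137 0.054 ] [0.5343 0.2135 0.0521] [233.1743 236.1817 230.135 ] ((365.9065856933594, 128.6868133544922), 20.36429214477539)
[ 447  122   39   39 1171] [466.333  140.6823] [0.6714 0.1992 0.054 ] [0.6739 0.1985 0.0478] [226.8471  32.4022  27.661 ] ((466.4622497558594, 140.8773651123047), 20.44429588317871)
[ 258  179   37   36 1042] [276.072  196.3628] [0.4104 0.1185 0.054 ] [0.4101 0.1184 0.0522] [232.6219 235.7063 225.5154] ((276.0, 196.5), 18.33721923828125)
[   6  207   70   90 1413] [ 42.5768 251.0134] [0.0652 0.0319 0.054 ] [0.0736 0.0384 0.054 ] [49.8181 48.1996 30.9759] ((40.059322357177734, 253.01332092285156), 51.0397834777832)
[504 244  33  33 289] [514.9965 254.9377] [0.7645 0.0327 0.054 ] [0.7607 0.0353 0.0545] [111.3322 115.7059 114.7682] ((522.5499877929688, 260.29998779296875), 18.915502548217773)
[516 252  34  31 401] [536.6334 269.9476] [0.8005 0.0089 0.054 ] [0.8039 0.0058 0.055 ] [76.6783 78.4888 79.182 ] ((531.5, 266.0), 18.445966720581055)
[279 271 101   8 587] [328.8535 274.4872] [ 0.4882 -0.0026  0.054 ] [ 0.4884 -0.0024  0.0541] [64.5417 64.2317 64.1687] ((329.0, 277.5), 50.00259780883789)
```

View pics/w4b.png

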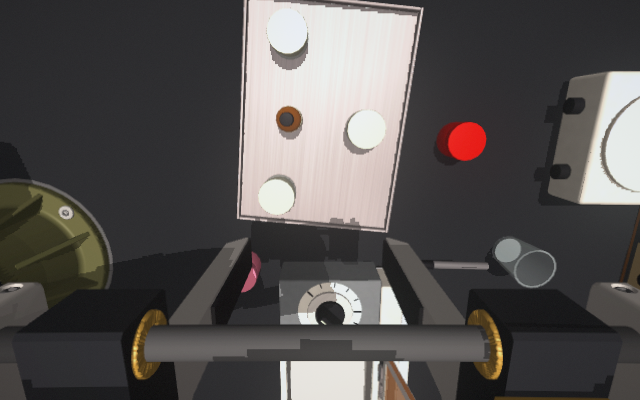

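The tray view shows white caps at (287,31), (366,129) and (276,196). The amber bottle is at (289,119) and the red jar at (466,141), which stays. I'll grip with the jaws along y and the camera on the −x side, to stay clear of the open cover.

```bash
python3 -m handwheel '[{"fingers":0.6,"x":-0.02,"y":0,"z":-0.01,"spin":-8.4},{"fingers":0.6,"x":-0.04,"y":0,"z":-0.02,"spin":-16.8},{"fingers":0.6,"x":-0.058,"y":0.02,"z":-0.034,"spin":-25.2},{"fingers":0.6,"x":-0.058,"y":0.05,"z":-0.034,"spin":-33.6},{"fingers":0.6,"x":-0.058,"y":0.08,"z":-0.034,"spin":-42},{"fingers":0.6,"x":-0.058,"y":0.11,"z":-0.034,"spin":-50.4},{"fingers":0.6,"x":-0.058,"y":0.14,"z":-0.034,"spin":-58.8},{"fingers":0.6,"x":-0.058,"y":0.17,"z":-0.034,"spin":-67.2},{"fingers":0.6,"x":-0.058,"y":0.2,"z":-0.034,"spin":-75.6},{"fingers":0.6,"x":-0.058,"y":0.215,"z":-0.034,"spin":-84}]' 15
python3 -c "
from h import *
o=get_obs();print(o['ee_pos'],o['eef_rot'])"
```

```text
time_s: 13.55
ee_pos: [0.4118, 0.1142, 0.1436]
eef_rot: [-1.568, 0.001, 1.48]
force: [-0.2, -0.3, 0.6]
grip_width: 0.0753
[0.41177203 0.11419649 0.14363619] [-1.56815742e+00  9.03540731e-04  1.48035473e+00]
```

```bash
python3 -m handwheel '[{"fingers":0.6,"x":0.002,"y":0.03,"z":0,"spin":-6},{"fingers":0.6,"x":0.002,"y":0.06,"z":0,"spin":-6},{"fingers":0.6,"x":0.002,"y":0.085,"z":0,"spin":-6},{"fingers":0.6,"x":0.002,"y":0.099,"z":0,"spin":-6},{"fingers":0.6,"x":0.002,"y":0.1,"z":0,"spin":-6},{"fingers":0,"x":0.002,"y":0.1,"z":0,"spin":-6},{"fingers":0,"x":0.002,"y":0.1,"z":0,"spin":-6},{"fingers":0,"x":0.002,"y":0.1,"z":0,"spin":-6},{"fingers":0,"x":0.002,"y":0.1,"z":0,"spin":-6},{"fingers":0,"x":0.002,"y":0.1,"z":0,"spin":-6}]' 15
python3 -c "
from h import *
o=get_obs();print(o['ee_pos'],o['eef_rot'],o['grip_width'])"
```

```text
time_s: 14.55
ee_pos: [0.4134, 0.1169, 0.0464]
eef_rot: [-1.572, -0.0, 1.58]
force: [-1.5, -0.9, 6.8]
grip_width: 0.0525
[0.41335575 0.11691877 0.0464123 ] [-1.57209977e+00 -1.33256179e-04  1.57962680e+00] 0.0524659383184985
```

```bash
python3 -m handwheel '[{"fingers":0,"x":0,"y":-0.02,"z":0,"spin":0},{"fingers":0,"x":0,"y":-0.06,"z":0,"spin":0},{"fingers":0,"x":-0.01,"y":-0.1,"z":0,"spin":0},{"fingers":0,"x":-0.03,"y":-0.14,"z":-0.01,"spin":0},{"fingers":0,"x":-0.07,"y":-0.155,"z":-0.02,"spin":0},{"fingers":0,"x":-0.115,"y":-0.155,"z":-0.035,"spin":0},{"fingers":0,"x":-0.16,"y":-0.155,"z":-0.05,"spin":0},{"fingers":0,"x":-0.205,"y":-0.155,"z":-0.06,"spin":0},{"fingers":0,"x":-0.25,"y":-0.155,"z":-0.07,"spin":0},{"fingers":0,"x":-0.295,"y":-0.155,"z":-0.074,"spin":0}]' 15
python3 -m handwheel '[{"fingers":0,"x":-0.045,"y":0,"z":0,"spin":0},{"fingers":0,"x":-0.09,"y":0,"z":0,"spin":0},{"fingers":0,"x":-0.135,"y":0,"z":0,"spin":0},{"fingers":0,"x":-0.165,"y":0,"z":0,"spin":0},{"fingers":0,"x":-0.1755,"y":0.01,"z":0,"spin":0},{"fingers":0,"x":-0.1755,"y":0.04,"z":0,"spin":0},{"fingers":0,"x":-0.1755,"y":0.07,"z":0,"spin":0},{"fingers":0,"x":-0.1755,"y":0.09,"z":0,"spin":0},{"fingers":0,"x":-0.1755,"y":0.1,"z":0,"spin":0},{"fingers":0,"x":-0.1755,"y":0.1,"z":0,"spin":0}]' 15
python3 - <<'E'
from h import *
o=get_obs();print(o['ee_pos'],o['eef_rot'],o['grip_width'])
E
```

```text
time_s: 15.55
ee_pos: [0.4897, -0.1794, 0.2008]
eef_rot: [-1.571, 0.0, 1.58]
force: [-0.2, -0.7, -1.4]
grip_width: 0.053
time_s: 16.55
ee_pos: [0.4907, -0.3521, 0.0995]
eef_rot: [-1.569, -0.002, 1.58]
force: [0.2, -0.3, -0.6]
grip_width: 0.0525
[ 0.4906904  -0.35208246  0.0994633 ] [-1.56904539e+00 -1.52168899e-03  1.57999899e+00] 0.05246572229335471
```

```bash
python3 -m handwheel '[{"fingers":0,"x":0,"y":0.008,"z":0,"spin":0},{"fingers":0,"x":0,"y":0.015,"z":0,"spin":0},{"fingers":0,"x":0,"y":0.02,"z":0,"spin":0},{"fingers":0,"x":0,"y":0.023,"z":0,"spin":0},{"fingers":0,"x":0,"y":0.025,"z":0,"spin":0},{"fingers":0,"x":0,"y":0.026,"z":0,"spin":0},{"fingers":0,"x":0,"y":0.027,"z":0,"spin":0},{"fingers":0,"x":0,"y":0.027,"z":0,"spin":0},{"fingers":0,"x":0,"y":0.027,"z":0,"spin":0},{"fingers":0,"x":0,"y":0.027,"z":0,"spin":0}]' 15
```

```text
time_s: 17.55
ee_pos: [0.4911, -0.353, 0.0738]
eef_rot: [-1.571, 0.0, 1.58]
force: [-1.0, 0.1, -0.8]
grip_width: 0.0528
```

```bash
python3 -m handwheel '[{"fingers":0,"x":0,"y":0.0005,"z":0,"spin":0},{"fingers":0,"x":0,"y":0.0005,"z":0,"spin":0},{"fingers":0,"x":0,"y":0.001,"z":0,"spin":0},{"fingers":0,"x":0,"y":0.001,"z":0,"spin":0},{"fingers":0,"x":0,"y":0.0015,"z":0,"spin":0},{"fingers":0,"x":0,"y":0.0015,"z":0,"spin":0},{"fingers":0,"x":0,"y":0.0015,"z":0,"spin":0},{"fingers":0,"x":0,"y":0.0015,"z":0,"spin":0},{"fingers":0,"x":0,"y":0.0015,"z":0,"spin":0},{"fingers":0,"x":0,"y":0.0015,"z":0,"spin":0}]' 15
```

```text
time_s: 18.55
ee_pos: [0.4911, -0.353, 0.0725]
eef_rot: [-1.571, 0.0, 1.58]
force: [-2.7, 1.6, 5.0]
grip_width: 0.0528
```

```bash
python3 -m handwheel '[{"fingers":0.4,"x":0,"y":0,"z":0,"spin":0},{"fingers":0.4,"x":0,"y":0,"z":0,"spin":0},{"fingers":0.4,"x":0,"y":0,"z":0,"spin":0},{"fingers":0.4,"x":0,"y":-0.03,"z":0,"spin":0},{"fingers":0.4,"x":0,"y":-0.07,"z":0,"spin":0},{"fingers":0.4,"x":0.01,"y":-0.12,"z":0,"spin":0},{"fingers":0.6,"x":0.05,"y":-0.14,"z":0,"spin":0},{"fingers":0.6,"x":0.095,"y":-0.14,"z":0,"spin":0},{"fingers":0.6,"x":0.14,"y":-0.14,"z":0,"spin":0},{"fingers":0.6,"x":0.185,"y":-0.14,"z":-0.01,"spin":0}]' 15
python3 -m handwheel '[{"fingers":0.6,"x":0.045,"y":0,"z":0,"spin":0},{"fingers":0.6,"x":0.09,"y":0,"z":-0.005,"spin":0},{"fingers":0.6,"x":0.135,"y":0,"z":-0.01,"spin":0},{"fingers":0.6,"x":0.18,"y":0,"z":-0.015,"spin":0},{"fingers":0.6,"x":0.225,"y":0,"z":-0.02,"spin":0},{"fingers":0.6,"x":0.27,"y":0,"z":-0.025,"spin":0},{"fingers":0.6,"x":0.31,"y":0,"z":-0.03,"spin":0},{"fingers":0.6,"x":0.31,"y":0,"z":-0.03,"spin":0},{"fingers":0.6,"x":0.31,"y":0,"z":-0.03,"spin":0},{"fingers":0.6,"x":0.31,"y":0,"z":-0.03,"spin":0}]' 15
python3 - <<'E'
from h import *
np.set_printoptions(precision=4,suppress=True)
o=get_obs();print(o['ee_pos'],o['eef_rot'])
for n in('wrist','side','scene'):
    p,d,c=shot(n,n+'5.png')
    v,u=np.mgrid[0:400,0:640]; o_,r=ray(c,np.c_[u.ravel(),v.ravel()]); P=(o_+r*d.ravel()[:,None]).reshape(400,640,3)
    m=((P[...,2]>.046)&(P[...,2]<.064)&(d>0)&(p.min(2)>100)&(P[...,0]>.35)&(P[...,0]<.65)&(abs(P[...,1]-.2)<.2)).astype(np.uint8)
    k,l,st,ce=cv2.connectedComponentsWithStats(m)
    for i in range(1,k):
        if st[i,4]>50: print(n,st[i],ce[i],plane(c,ce[i],.054)[0],np.median(P[l==i],0))
E
```

```text
time_s: 19.55
ee_pos: [0.4987, -0.1664, 0.2124]
eef_rot: [-1.571, 0.0, 1.579]
force: [0.7, -0.5, 0.4]
grip_width: 0.0754
time_s: 20.55
ee_pos: [0.5267, 0.1415, 0.2121]
eef_rot: [-1.571, 0.0, 1.579]
force: [-0.6, 0.6, 0.4]
grip_width: 0.0752
[0.5267 0.1415 0.2121] [-1.5706  0.0002  1.5788]
wrist [ 500   61   61   62 2892] [529.9754  91.6037] [0.4276 0.3311 0.054 ] [0.4277 0.3323 0.052 ]
wrist [ 376  154   54   55 2283] [402.6027 181.0302] [0.5088 0.2246 0.054 ] [0.5091 0.2251 0.052 ]
side [275 235  18  14 193] [283.5492 240.658 ] [0.5072 0.2282 0.054 ] [0.5072 0.2278 0.0542]
side [264 264  19  16 239] [272.8912 271.4812] [0.4245 0.3333 0.054 ] [0.425  0.3324 0.0536]
scene [356 159  12   9  81] [361.3086 163.037 ] [0.4332 0.3288 0.054 ] [0.4333 0.3299 0.0532]
scene [350 177  13  10  95] [355.6526 181.0842] [0.5146 0.2205 0.054 ] [0.5139 0.2212 0.0539]
```

B has been knocked about 28 mm aside, to (0.509,0.2255). I'll aim at its new place.

```bash
python3 -m handwheel '[{"fingers":0.6,"x":0.04,"y":0,"z":0.009,"spin":0},{"fingers":0.6,"x":0.08,"y":0,"z":0.017,"spin":0},{"fingers":0.6,"x":0.084,"y":0.02,"z":0.017,"spin":0},{"fingers":0.6,"x":0.084,"y":0.06,"z":0.017,"spin":0},{"fingers":0.6,"x":0.084,"y":0.1,"z":0.017,"spin":0},{"fingers":0.6,"x":0.084,"y":0.14,"z":0.017,"spin":0},{"fingers":0.6,"x":0.084,"y":0.16,"z":0.017,"spin":0},{"fingers":0.6,"x":0.084,"y":0.166,"z":0.017,"spin":0},{"fingers":0.6,"x":0.084,"y":0.166,"z":0.017,"spin":0},{"fingers":0,"x":0.084,"y":0.166,"z":0.017,"spin":0}]' 15
python3 -m handwheel '[{"fingers":0,"x":0,"y":0,"z":0,"spin":0},{"fingers":0,"x":0,"y":0,"z":0,"spin":0},{"fingers":0,"x":0,"y":0,"z":0,"spin":0},{"fingers":0,"x":0,"y":0,"z":0,"spin":0},{"fingers":0,"x":0,"y":0,"z":0,"spin":0},{"fingers":0,"x":0,"y":-0.02,"z":0,"spin":0},{"fingers":0,"x":0,"y":-0.06,"z":0,"spin":0},{"fingers":0,"x":0,"y":-0.1,"z":0,"spin":0},{"fingers":0,"x":0,"y":-0.14,"z":0,"spin":0},{"fingers":0,"x":0,"y":-0.155,"z":0,"spin":0}]' 15
```

```text
time_s: 21.7
ee_pos: [0.5097, 0.2262, 0.0476]
eef_rot: [-1.573, -0.001, 1.579]
force: [0.8, 1.1, 0.3]
grip_width: 0.0703
time_s: 22.7
ee_pos: [0.5098, 0.2266, 0.2054]
eef_rot: [-1.576, -0.002, 1.58]
force: [-1.0, -0.4, -2.3]
grip_width: 0.0526
```

```bash
python3 -m handwheel '[{"fingers":0,"x":-0.03,"y":0,"z":0,"spin":0},{"fingers":0,"x":-0.075,"y":0,"z":0.005,"spin":0},{"fingers":0,"x":-0.12,"y":0,"z":0.01,"spin":0},{"fingers":0,"x":-0.165,"y":0,"z":0.015,"spin":0},{"fingers":0,"x":-0.21,"y":0,"z":0.02,"spin":0},{"fingers":0,"x":-0.255,"y":0,"z":0.023,"spin":0},{"fingers":0,"x":-0.3,"y":0,"z":0.023,"spin":0},{"fingers":0,"x":-0.345,"y":0,"z":0.023,"spin":0},{"fingers":0,"x":-0.39,"y":0,"z":0.023,"spin":0},{"fingers":0,"x":-0.435,"y":0,"z":0.023,"spin":0}]' 15
python3 -m handwheel '[{"fingers":0,"x":-0.04,"y":0,"z":0,"spin":0},{"fingers":0,"x":-0.054,"y":0.02,"z":0,"spin":0},{"fingers":0,"x":-0.054,"y":0.06,"z":0,"spin":0},{"fingers":0,"x":-0.054,"y":0.09,"z":0,"spin":0},{"fingers":0,"x":-0.054,"y":0.11,"z":0,"spin":0},{"fingers":0,"x":-0.054,"y":0.12,"z":0,"spin":0},{"fingers":0,"x":-0.054,"y":0.125,"z":0,"spin":0},{"fingers":0,"x":-0.054,"y":0.1265,"z":0,"spin":0},{"fingers":0,"x":-0.054,"y":0.1275,"z":0,"spin":0},{"fingers":0,"x":-0.054,"y":0.1275,"z":0,"spin":0}]' 15
```

```text
time_s: 23.7
ee_pos: [0.4894, -0.2108, 0.2014]
eef_rot: [-1.571, 0.0, 1.579]
force: [0.5, 0.0, 0.3]
grip_width: 0.0528
time_s: 24.7
ee_pos: [0.4905, -0.2631, 0.0744]
eef_rot: [-1.572, 0.001, 1.58]
force: [0.7, 0.6, -1.5]
grip_width: 0.0525
```

```bash
python3 -m handwheel '[{"fingers":0,"x":0,"y":0,"z":0,"spin":0},{"fingers":0,"x":0,"y":0,"z":0,"spin":0},{"fingers":0,"x":0,"y":0.0005,"z":0,"spin":0},{"fingers":0,"x":0,"y":0.0005,"z":0,"spin":0},{"fingers":0,"x":0,"y":0.001,"z":0,"spin":0},{"fingers":0,"x":0,"y":0.001,"z":0,"spin":0},{"fingers":0,"x":0,"y":0.001,"z":0,"spin":0},{"fingers":0,"x":0,"y":0.001,"z":0,"spin":0},{"fingers":0,"x":0,"y":0.001,"z":0,"spin":0},{"fingers":0,"x":0,"y":0.001,"z":0,"spin":0}]' 15
```

```text
time_s: 25.7
ee_pos: [0.4903, -0.263, 0.0731]
eef_rot: [-1.571, 0.0, 1.58]
force: [-3.3, 1.6, 5.7]
grip_width: 0.0525
```

```bash
python3 -m handwheel '[{"fingers":0.4,"x":0,"y":0,"z":0,"spin":0},{"fingers":0.4,"x":0,"y":0,"z":0,"spin":0},{"fingers":0.4,"x":0,"y":0,"z":0,"spin":0},{"fingers":0.4,"x":0,"y":-0.03,"z":0,"spin":0},{"fingers":0.4,"x":0,"y":-0.07,"z":0,"spin":0},{"fingers":0.4,"x":0.01,"y":-0.12,"z":0,"spin":0},{"fingers":0.6,"x":0.05,"y":-0.14,"z":0,"spin":0},{"fingers":0.6,"x":0.095,"y":-0.14,"z":0,"spin":0},{"fingers":0.6,"x":0.14,"y":-0.14,"z":0,"spin":0},{"fingers":0.6,"x":0.185,"y":-0.14,"z":0.01,"spin":0}]' 15
python3 -m handwheel '[{"fingers":0.6,"x":0.045,"y":0,"z":0.007,"spin":0},{"fingers":0.6,"x":0.09,"y":0,"z":0.014,"spin":0},{"fingers":0.6,"x":0.135,"y":0,"z":0.02,"spin":0},{"fingers":0.6,"x":0.18,"y":0,"z":0.027,"spin":0},{"fingers":0.6,"x":0.225,"y":0,"z":0.034,"spin":0},{"fingers":0.6,"x":0.27,"y":0,"z":0.04,"spin":0},{"fingers":0.6,"x":0.31,"y":0,"z":0.047,"spin":0},{"fingers":0.6,"x":0.33,"y":0,"z":0.047,"spin":0},{"fingers":0.6,"x":0.33,"y":0,"z":0.047,"spin":0},{"fingers":0.6,"x":0.33,"y":0,"z":0.047,"spin":0}]' 15
python3 - <<'E'
from h import *
np.set_printoptions(precision=4,suppress=True)
o=get_obs();print(o['ee_pos'],o['eef_rot'])
for n in('wrist','side','scene'):
    p,d,c=shot(n,n+'6.png')
    v,u=np.mgrid[0:400,0:640]; o_,r=ray(c,np.c_[u.ravel(),v.ravel()]); P=(o_+r*d.ravel()[:,None]).reshape(400,640,3)
    m=((P[...,2]>.046)&(P[...,2]<.09)&(d>0)&(p.min(2)>100)&(P[...,0]>.35)&(P[...,0]<.65)&(abs(P[...,1]-.1)<.55)).astype(np.uint8)
    k,l,st,ce=cv2.connectedComponentsWithStats(m)
    for i in range(1,k):
        if st[i,4]>50: print(n,st[i],ce[i],plane(c,ce[i],.054)[0],np.median(P[l==i],0))
E
```

```text
time_s: 26.7
ee_pos: [0.4786, -0.0764, 0.2127]
eef_rot: [-1.571, 0.0, 1.579]
force: [1.1, 0.7, -0.8]
grip_width: 0.075
time_s: 27.7
ee_pos: [0.4287, 0.2512, 0.2124]
eef_rot: [-1.57, 0.0, 1.58]
force: [-0.6, -0.3, 0.3]
grip_width: 0.0755
[0.4287 0.2512 0.2124] [-1.5705  0.0004  1.5802]
wrist [   2  110   59   30 1315] [ 33.1513 122.7703] [ 0.3607 -0.0054  0.054 ] [ 0.3602 -0.0104  0.0481]
wrist [628 148  12  65 352] [633.7898 179.3409] [0.4073 0.5512 0.054 ] [0.4    0.5181 0.0877]
wrist [ 372  171   54   53 2222] [398.2367 197.36  ] [0.4268 0.3314 0.054 ] [0.4271 0.3319 0.052 ]
wrist [   0  184   58  125 4344] [ 25.0023 238.8547] [ 0.4728 -0.0366  0.054 ] [ 0.4655 -0.0182  0.0734]
side [ 317  156  120   61 2770] [379.5347 186.1866] [ 0.5164 -0.2203  0.054 ] [ 0.4909 -0.2053  0.0754]
side [370 226  13   9  71] [375.4789 229.507 ] [ 0.3588 -0.007   0.054 ] [ 0.3608 -0.0125  0.0506]
side [264 264  19  16 236] [272.8305 271.4619] [0.4247 0.3334 0.054 ] [0.4256 0.3329 0.0533]
side [159 274  31  19 323] [174.8266 284.5015] [0.5559 0.543  0.054 ] [0.5385 0.5498 0.0652]
side [180 314  41  29 525] [201.4171 331.7029] [0.3775 0.573  0.054 ] [0.3579 0.5814 0.0697]
scene [384 138  19  12 136] [392.3309 143.7426] [0.4082 0.5539 0.054 ] [0.4279 0.5273 0.0686]
scene [356 159  12   9  78] [361.4359 162.9615] [0.4331 0.3296 0.054 ] [0.4333 0.3299 0.0539]
scene [409 160  16   9  81] [416.6543 164.4938] [0.5938 0.5148 0.054 ] [0.603  0.5008 0.0618]
scene [ 226  192  103   80 2166] [280.0609 235.0466] [ 0.5805 -0.2068  0.054 ] [ 0.5986 -0.2135  0.071 ]
scene [205 197  70  64 414] [225.0459 228.3502] [ 0.4266 -0.347   0.054 ] [ 0.4293 -0.3864  0.0843]
```

```bash
python3 -m handwheel '[{"fingers":0.6,"x":0.04,"y":0,"z":0,"spin":0},{"fingers":0.6,"x":0.078,"y":0,"z":0,"spin":0},{"fingers":0.6,"x":0.081,"y":0.02,"z":0,"spin":0},{"fingers":0.6,"x":0.081,"y":0.06,"z":0,"spin":0},{"fingers":0.6,"x":0.081,"y":0.1,"z":0,"spin":0},{"fingers":0.6,"x":0.081,"y":0.14,"z":0,"spin":0},{"fingers":0.6,"x":0.081,"y":0.16,"z":0,"spin":0},{"fingers":0.6,"x":0.081,"y":0.166,"z":0,"spin":0},{"fingers":0.6,"x":0.081,"y":0.166,"z":0,"spin":0},{"fingers":0,"x":0.081,"y":0.166,"z":0,"spin":0}]' 15
python3 -m handwheel '[{"fingers":0,"x":0,"y":0,"z":0,"spin":0},{"fingers":0,"x":0,"y":0,"z":0,"spin":0},{"fingers":0,"x":0,"y":0,"z":0,"spin":0},{"fingers":0,"x":0,"y":0,"z":0,"spin":0},{"fingers":0,"x":0,"y":0,"z":0,"spin":0},{"fingers":0,"x":0,"y":-0.02,"z":0,"spin":0},{"fingers":0,"x":0,"y":-0.06,"z":0,"spin":0},{"fingers":0,"x":0,"y":-0.1,"z":0,"spin":0},{"fingers":0,"x":0,"y":-0.14,"z":0,"spin":0},{"fingers":0,"x":0,"y":-0.155,"z":0,"spin":0}]' 15
```

```text
time_s: 28.85
ee_pos: [0.4288, 0.3326, 0.048]
eef_rot: [-1.572, -0.001, 1.579]
force: [1.0, 0.3, -0.6]
grip_width: 0.0705
time_s: 29.85
ee_pos: [0.4288, 0.3331, 0.2059]
eef_rot: [-1.575, -0.003, 1.58]
force: [0.6, -0.3, -1.1]
grip_width: 0.0525
```

```bash
python3 -m handwheel '[{"fingers":0,"x":-0.03,"y":0,"z":0,"spin":0},{"fingers":0,"x":-0.075,"y":0,"z":-0.005,"spin":0},{"fingers":0,"x":-0.12,"y":0,"z":-0.01,"spin":0},{"fingers":0,"x":-0.165,"y":0,"z":-0.02,"spin":0},{"fingers":0,"x":-0.21,"y":0,"z":-0.03,"spin":0},{"fingers":0,"x":-0.255,"y":0,"z":-0.035,"spin":0},{"fingers":0,"x":-0.3,"y":0,"z":-0.04,"spin":0},{"fingers":0,"x":-0.345,"y":0,"z":-0.045,"spin":0},{"fingers":0,"x":-0.39,"y":0,"z":-0.05,"spin":0},{"fingers":0,"x":-0.435,"y":0,"z":-0.0575,"spin":0}]' 15
python3 -m handwheel '[{"fingers":0,"x":-0.04,"y":0,"z":0,"spin":0},{"fingers":0,"x":-0.068,"y":0.01,"z":0,"spin":0},{"fingers":0,"x":-0.071,"y":0.05,"z":0,"spin":0},{"fingers":0,"x":-0.071,"y":0.09,"z":0,"spin":0},{"fingers":0,"x":-0.071,"y":0.11,"z":0,"spin":0},{"fingers":0,"x":-0.071,"y":0.12,"z":0,"spin":0},{"fingers":0,"x":-0.071,"y":0.125,"z":0,"spin":0},{"fingers":0,"x":-0.071,"y":0.1265,"z":0,"spin":0},{"fingers":0,"x":-0.071,"y":0.1275,"z":0,"spin":0},{"fingers":0,"x":-0.071,"y":0.1275,"z":0,"spin":0}]' 15
python3 -m handwheel '[{"fingers":0,"x":0,"y":0,"z":0,"spin":0},{"fingers":0,"x":0,"y":0,"z":0,"spin":0},{"fingers":0,"x":0,"y":0.0005,"z":0,"spin":0},{"fingers":0,"x":0,"y":0.0005,"z":0,"spin":0},{"fingers":0,"x":0,"y":0.001,"z":0,"spin":0},{"fingers":0,"x":0,"y":0.001,"z":0,"spin":0},{"fingers":0,"x":0,"y":0.001,"z":0,"spin":0},{"fingers":0,"x":0,"y":0.001,"z":0,"spin":0},{"fingers":0,"x":0,"y":0.001,"z":0,"spin":0},{"fingers":0,"x":0,"y":0.001,"z":0,"spin":0}]' 15
```

```text
time_s: 30.85
ee_pos: [0.4891, -0.1038, 0.2019]
eef_rot: [-1.571, 0.0, 1.58]
force: [1.1, -0.0, -1.1]
grip_width: 0.0528
time_s: 31.85
ee_pos: [0.4903, -0.1731, 0.0749]
eef_rot: [-1.572, 0.001, 1.58]
force: [-0.3, -0.4, -1.0]
grip_width: 0.0526
time_s: 32.85
ee_pos: [0.49, -0.173, 0.0736]
eef_rot: [-1.571, 0.0, 1.579]
force: [-2.4, 1.6, 4.5]
grip_width: 0.0526
```

```bash
python3 -m handwheel '[{"fingers":0.4,"x":0,"y":0,"z":0,"spin":0},{"fingers":0.4,"x":0,"y":0,"z":0,"spin":0},{"fingers":0.4,"x":0,"y":0,"z":0,"spin":0},{"fingers":0.4,"x":0,"y":-0.03,"z":0,"spin":0},{"fingers":0.4,"x":0,"y":-0.07,"z":0,"spin":0},{"fingers":0.4,"x":0,"y":-0.12,"z":0,"spin":0},{"fingers":0.1,"x":-0.01,"y":-0.17,"z":0,"spin":0},{"fingers":-0.1,"x":-0.02,"y":-0.22,"z":0,"spin":0},{"fingers":-0.1,"x":-0.03,"y":-0.265,"z":-0.03,"spin":0},{"fingers":-0.1,"x":-0.05,"y":-0.266,"z":-0.07,"spin":0}]' 15
python3 - <<'E'
from h import *
np.set_printoptions(precision=4,suppress=True)
o=get_obs();print(o['ee_pos'],o['eef_rot'])
p,d,c=shot('wrist','w7.png');cv2.imwrite('pics/w7b.png',p[:,:,::-1])
v,u=np.mgrid[0:400,0:640]; o_,r=ray(c,np.c_[u.ravel(),v.ravel()]); P=(o_+r*d.ravel()[:,None]).reshape(400,640,3)
m=((P[...,2]>.07)&(P[...,2]<.085)&(d>0)&(p.min(2)>100)&(abs(P[...,0]-.49)<.06)&(P[...,1]<-.1)).astype(np.uint8)
k,l,st,ce=cv2.connectedComponentsWithStats(m)
for i in range(1,k):
    if st[i,4]>150: print(st[i],ce[i],np.median(P[l==i],0))
E
```

```text
time_s: 33.85
ee_pos: [0.5611, -0.2226, 0.3466]
eef_rot: [-1.58, 0.004, 1.579]
force: [0.2, -0.1, 0.8]
grip_width: 0.0428
[ 0.5611 -0.2226  0.3466] [-1.5802  0.0044  1.5795]
[ 191   94   43   45 1487] [212.3517 115.6106] [ 0.4871 -0.3511  0.0779]
[ 264   97   43   45 1492] [285.2165 119.2024] [ 0.49   -0.262   0.0781]
[ 337   97   43   45 1509] [358.053 119.004] [ 0.4891 -0.1724  0.078 ]
```

View pics/w7b.png

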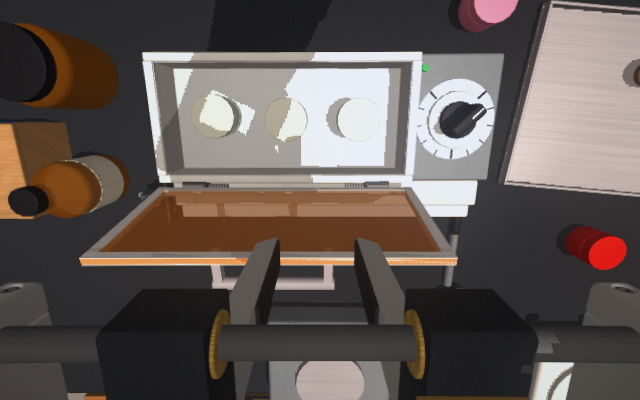

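All three jars stand in the chamber at (212,116), (285,119) and (358,119), cap tops 0.078. The dial pointer (483,108) is at the 0 mark, and the bar runs (212–333, 283). Next I go back to the bar.

```bash
python3 - <<'E'
from h import *
np.set_printoptions(precision=4,suppress=True)
p,d,c=load('w7.png')
print(plane(c,[(212,283),(333,283)],.231));print(deep(c,d,[(225,284),(325,284),(300,284)]))
g=d[270:300,225];print(g)
E
python3 -m handwheel '[{"fingers":-0.3,"x":0,"y":0,"z":0,"spin":8.4},{"fingers":-0.3,"x":0,"y":0,"z":0,"spin":16.8},{"fingers":-0.3,"x":0,"y":0,"z":0,"spin":25.2},{"fingers":-0.3,"x":0,"y":0,"z":0,"spin":33.6},{"fingers":-0.3,"x":0,"y":0,"z":0,"spin":42},{"fingers":-0.3,"x":-0.02,"y":0,"z":-0.03,"spin":50.4},{"fingers":-0.45,"x":-0.04,"y":0,"z":-0.05,"spin":58.8},{"fingers":-0.45,"x":-0.04,"y":0,"z":-0.06,"spin":67.2},{"fingers":-0.45,"x":-0.04,"y":0,"z":-0.065,"spin":75.6},{"fingers":-0.45,"x":-0.04,"y":0,"z":-0.07,"spin":84}]' 15
python3 -m handwheel '[{"fingers":-0.4,"x":0,"y":0,"z":0,"spin":5.9},{"fingers":-0.4,"x":0,"y":0,"z":0,"spin":5.9},{"fingers":-0.4,"x":0,"y":0,"z":0,"spin":5.9},{"fingers":-0.4,"x":0,"y":0,"z":0,"spin":5.9},{"fingers":-0.4,"x":0,"y":0,"z":0,"spin":5.9},{"fingers":-0.4,"x":0,"y":0,"z":0,"spin":5.9},{"fingers":-0.4,"x":0,"y":0,"z":0,"spin":5.9},{"fingers":-0.4,"x":0,"y":0,"z":0,"spin":5.9},{"fingers":-0.4,"x":0,"y":0,"z":0,"spin":5.9},{"fingers":-0.4,"x":0,"y":0,"z":0,"spin":5.9}]' 15
```

```text
[[ 0.6315 -0.3158  0.231 ]
 [ 0.6304 -0.2066  0.231 ]]
[[ 0.6336 -0.3049  0.2287]
 [ 0.6329 -0.2137  0.2283]
 [ 0.6326 -0.2365  0.2294]]
[0.5569 0.5554 0.5582 0.5554 0.5557 0.5577 0.5584 0.3122 0.3096 0.3073
 0.3076 0.3054 0.3064 0.3055 0.3059 0.3062 0.3061 0.3081 0.3073 0.085
 0.0845 0.084  0.0845 0.0841 0.0848 0.0837 0.083  0.0832 0.084  0.084 ]
time_s: 34.9
ee_pos: [0.6311, -0.2619, 0.3383]
eef_rot: [-1.57, 0.001, 0.107]
force: [-0.0, 0.5, -0.8]
grip_width: 0.0256
time_s: 35.9
ee_pos: [0.6307, -0.2617, 0.3391]
eef_rot: [-1.571, 0.0, 0.011]
force: [0.7, -0.4, -0.6]
grip_width: 0.0284
```

```bash
python3 -m handwheel '[{"fingers":-0.4,"x":0.006,"y":0.03,"z":0,"spin":0},{"fingers":-0.4,"x":0.006,"y":0.06,"z":0,"spin":0},{"fingers":-0.4,"x":0.005,"y":0.08,"z":0,"spin":0},{"fingers":-0.4,"x":0.004,"y":0.095,"z":0,"spin":0},{"fingers":-0.4,"x":0.0035,"y":0.105,"z":0,"spin":0},{"fingers":-0.4,"x":0.0035,"y":0.108,"z":0,"spin":0},{"fingers":-0.4,"x":0.0035,"y":0.108,"z":0,"spin":0},{"fingers":-0.9,"x":0.0035,"y":0.108,"z":0,"spin":0},{"fingers":-0.9,"x":0.0035,"y":0.108,"z":0,"spin":0},{"fingers":-0.9,"x":0.0035,"y":0.108,"z":0,"spin":0}]' 15
```

```text
time_s: 36.9
ee_pos: [0.6347, -0.2618, 0.232]
eef_rot: [-1.571, -0.002, 0.011]
force: [3.8, -0.1, 3.2]
grip_width: 0.0114
```

```bash
python3 -m handwheel '[{"fingers":-0.9,"x":-0.006,"y":-0.0026,"z":0,"spin":0},{"fingers":-0.9,"x":-0.0121,"y":-0.0051,"z":0,"spin":0},{"fingers":-0.9,"x":-0.0242,"y":-0.0089,"z":0,"spin":0},{"fingers":-0.9,"x":-0.0365,"y":-0.0116,"z":0,"spin":0},{"fingers":-0.9,"x":-0.0491,"y":-0.0132,"z":0,"spin":0},{"fingers":-0.9,"x":-0.0617,"y":-0.0137,"z":0,"spin":0},{"fingers":-0.9,"x":-0.0743,"y":-0.0131,"z":0,"spin":0},{"fingers":-0.9,"x":-0.0868,"y":-0.0114,"z":0,"spin":0},{"fingers":-0.9,"x":-0.0992,"y":-0.0086,"z":0,"spin":0},{"fingers":-0.9,"x":-0.1112,"y":-0.0048,"z":0,"spin":0}]' 15
python3 -c "
from h import *
print(get_obs()['ee_pos'],get_obs()['force'])"
```

```text
time_s: 37.9
ee_pos: [0.5226, -0.2628, 0.2364]
eef_rot: [-1.571, -0.001, 0.011]
force: [0.1, 1.7, 0.8]
grip_width: 0.0118
[ 0.52259127 -0.26276451  0.23639848] [0.13189681 1.70689266 0.77501747]
```

```bash
python3 -m handwheel '[{"fingers":-0.9,"x":-0.0116,"y":0.0049,"z":0,"spin":0},{"fingers":-0.9,"x":-0.0228,"y":0.0107,"z":0,"spin":0},{"fingers":-0.9,"x":-0.0335,"y":0.0176,"z":0,"spin":0},{"fingers":-0.9,"x":-0.0435,"y":0.0253,"z":0,"spin":0},{"fingers":-0.9,"x":-0.0527,"y":0.0339,"z":0,"spin":0},{"fingers":-0.9,"x":-0.0612,"y":0.0432,"z":0,"spin":0},{"fingers":-0.9,"x":-0.0689,"y":0.0532,"z":0,"spin":0},{"fingers":-0.9,"x":-0.0757,"y":0.0639,"z":0,"spin":0},{"fingers":-0.9,"x":-0.0814,"y":0.0752,"z":0,"spin":0},{"fingers":-0.9,"x":-0.085,"y":0.0835,"z":0,"spin":0}]' 15
python3 -m handwheel '[{"fingers":-0.9,"x":-0.0015,"y":0.005,"z":0,"spin":0},{"fingers":-0.9,"x":-0.003,"y":0.01,"z":0,"spin":0},{"fingers":-0.9,"x":-0.004,"y":0.0135,"z":0,"spin":0},{"fingers":-0.15,"x":-0.004,"y":0.0135,"z":0,"spin":0},{"fingers":-0.15,"x":-0.004,"y":0.0135,"z":0,"spin":0},{"fingers":-0.15,"x":-0.004,"y":0.0135,"z":0,"spin":0},{"fingers":-0.15,"x":-0.004,"y":-0.01,"z":0,"spin":0},{"fingers":-0.15,"x":-0.004,"y":-0.05,"z":0,"spin":0},{"fingers":-0.15,"x":-0.004,"y":-0.09,"z":0.02,"spin":-8},{"fingers":-0.15,"x":-0.004,"y":-0.12,"z":0.06,"spin":-16}]' 15
python3 - <<'E'
from h import *
np.set_printoptions(precision=4,suppress=True)
o=get_obs();print(o['ee_pos'],o['eef_rot'],o['force'])
p,d,c=shot('wrist','w8.png');cv2.imwrite('pics/w8b.png',p[:,:,::-1])
E
```

```text
time_s: 38.9
ee_pos: [0.4377, -0.2636, 0.1514]
eef_rot: [-1.57, 0.0, 0.01]
force: [4.8, 1.1, -4.9]
grip_width: 0.0116
time_s: 39.9
ee_pos: [0.4334, -0.2045, 0.2746]
eef_rot: [-1.572, -0.001, 0.293]
force: [0.4, 0.7, -0.6]
grip_width: 0.0401
[ 0.4334 -0.2045  0.2746] [-1.5722 -0.001   0.2927] [ 0.3995  0.6893 -0.6267]
```

View pics/w8b.png

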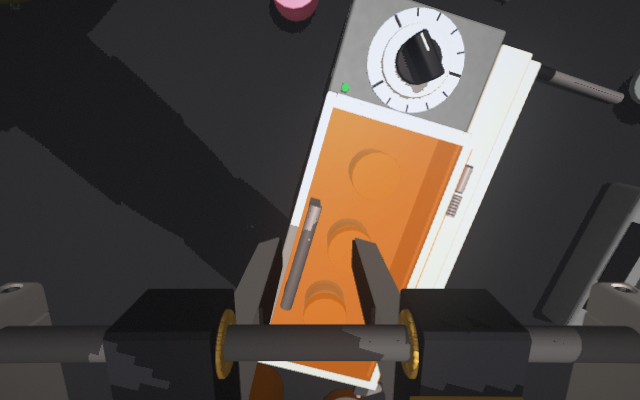

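```bash
python3 - <<'E'
from h import *
np.set_printoptions(precision=4,suppress=True)
p,d,c=load('w8.png')
m=(p.min(2)>150).astype(np.uint8);m2=np.zeros_like(m);m2[22:58,410:440]=m[22:58,410:440]
k,l,st,ce=cv2.connectedComponentsWithStats(m2)
for i in range(1,k): 
    if st[i,4]>8:
        ys,xs=np.where(l==i);L=cv2.fitLine(np.c_[xs,ys].astype(np.float32),2,0,.01,.01).ravel();print(st[i],ce[i])
        Q=plane(c,[L[2:]-8*L[:2],L[2:]+8*L[:2]],.119);w=Q[0]-Q[1];print(Q,np.degrees(np.arctan2(w[1],w[0])))
print('cover z',deep(c,d,[(330,98),(400,115),(460,138),(300,195)])[:,2])
E
```

```text
[410  22  30  24 398] [426.2362  29.0477]
[[ 0.4721 -0.037   0.119 ]
 [ 0.4857 -0.0358  0.119 ]] -175.10566409648817
[421  32   8  19  52] [424.5769  41.4038]
[[ 0.4766 -0.041   0.119 ]
 [ 0.4857 -0.0503  0.119 ]] 134.44173713834616
cover z [0.0959 0.0881 0.0947 0.0963]
```

```bash
python3 -m handwheel '[{"fingers":-0.15,"x":0.03,"y":0,"z":0.035,"spin":-8},{"fingers":-0.15,"x":0.055,"y":0,"z":0.07,"spin":-16},{"fingers":-0.15,"x":0.08,"y":0,"z":0.1,"spin":-24},{"fingers":-0.15,"x":0.098,"y":0.02,"z":0.128,"spin":-29},{"fingers":-0.15,"x":0.098,"y":0.06,"z":0.128,"spin":-29},{"fingers":-0.15,"x":0.098,"y":0.09,"z":0.128,"spin":-29},{"fingers":-0.15,"x":0.098,"y":0.1,"z":0.128,"spin":-29},{"fingers":-0.15,"x":0.098,"y":0.1,"z":0.128,"spin":-29},{"fingers":-0.15,"x":0.098,"y":0.1,"z":0.128,"spin":-29},{"fingers":-0.15,"x":0.098,"y":0.1,"z":0.128,"spin":-29}]' 20
```

```text
time_s: 40.95
ee_pos: [0.4914, -0.0535, 0.174]
eef_rot: [-1.573, -0.001, 0.795]
force: [-0.3, -0.6, 0.2]
grip_width: 0.0396
```

```bash
python3 -m handwheel '[{"fingers":-0.15,"x":0,"y":0.02,"z":0,"spin":0},{"fingers":-0.15,"x":0,"y":0.045,"z":0,"spin":0},{"fingers":-0.15,"x":0,"y":0.057,"z":0,"spin":0},{"fingers":-0.15,"x":0,"y":0.06,"z":0,"spin":0},{"fingers":-0.15,"x":0,"y":0.06,"z":0,"spin":0},{"fingers":-0.9,"x":0,"y":0.06,"z":0,"spin":0},{"fingers":-0.9,"x":0,"y":0.06,"z":0,"spin":0},{"fingers":-0.9,"x":0,"y":0.06,"z":0,"spin":0},{"fingers":-0.9,"x":0,"y":0.06,"z":0,"spin":0},{"fingers":-0.9,"x":0,"y":0.06,"z":0,"spin":0}]' 20
python3 -m handwheel '[{"fingers":-0.9,"x":0,"y":0,"z":0,"spin":8},{"fingers":-0.9,"x":0,"y":0,"z":0,"spin":16},{"fingers":-0.9,"x":0,"y":0,"z":0,"spin":24},{"fingers":-0.9,"x":0,"y":0,"z":0,"spin":32},{"fingers":-0.9,"x":0,"y":0,"z":0,"spin":40},{"fingers":-0.9,"x":0,"y":0,"z":0,"spin":48},{"fingers":-0.9,"x":0,"y":0,"z":0,"spin":56},{"fingers":-0.9,"x":0,"y":0,"z":0,"spin":64},{"fingers":-0.9,"x":0,"y":0,"z":0,"spin":72},{"fingers":-0.9,"x":0,"y":0,"z":0,"spin":80}]'
python3 -m handwheel '[{"fingers":-0.9,"x":0,"y":0,"z":0,"spin":8},{"fingers":-0.9,"x":0,"y":0,"z":0,"spin":15},{"fingers":-0.9,"x":0,"y":0,"z":0,"spin":21},{"fingers":-0.9,"x":0,"y":0,"z":0,"spin":25},{"fingers":-0.9,"x":0,"y":0,"z":0,"spin":27},{"fingers":-0.9,"x":0,"y":0,"z":0,"spin":28},{"fingers":-0.9,"x":0,"y":0,"z":0,"spin":28},{"fingers":-0.9,"x":0,"y":0,"z":0,"spin":28},{"fingers":-0.9,"x":0,"y":0,"z":0,"spin":28},{"fingers":-0.9,"x":0,"y":0,"z":0,"spin":28}]'
```

```text
time_s: 41.95
ee_pos: [0.4903, -0.0538, 0.1129]
eef_rot: [-1.571, 0.002, 0.796]
force: [-5.7, -5.2, 6.3]
grip_width: 0.014
time_s: 42.95
ee_pos: [0.4904, -0.0538, 0.1129]
eef_rot: [-1.572, -0.0, -0.606]
force: [-5.6, -5.1, 5.5]
grip_width: 0.0138
time_s: 43.95
ee_pos: [0.4905, -0.0538, 0.1129]
eef_rot: [-1.572, -0.001, -1.089]
force: [-4.9, -5.3, 5.8]
grip_width: 0.0137
```

```bash
python3 -m handwheel '[{"fingers":-0.15,"x":0,"y":0,"z":0,"spin":0},{"fingers":-0.15,"x":0,"y":0,"z":0,"spin":0},{"fingers":-0.15,"x":0,"y":0,"z":0,"spin":0},{"fingers":-0.15,"x":0,"y":-0.03,"z":0,"spin":0},{"fingers":-0.15,"x":0,"y":-0.07,"z":0,"spin":0},{"fingers":-0.15,"x":0,"y":-0.12,"z":0,"spin":0},{"fingers":-0.15,"x":0,"y":-0.16,"z":-0.03,"spin":0},{"fingers":-0.15,"x":0,"y":-0.18,"z":-0.07,"spin":0},{"fingers":-0.15,"x":0,"y":-0.18,"z":-0.11,"spin":0},{"fingers":-0.15,"x":0,"y":-0.18,"z":-0.12,"spin":0}]'
python3 - <<'E'
from h import *
np.set_printoptions(precision=4,suppress=True)
o=get_obs();print(o['ee_pos'],o['eef_rot'],o['time_s'])
p,d,c=shot('wrist','w9.png')
D=proj(c,[[.4905,-.0535,.119]])[0];print(D)
x,y=np.clip(D.astype(int)-50,0,None)
g=p[y:y+100,x:x+100];s,_,_=shot('scene','s9.png');q,_,_=shot('side','sd9.png')
cv2.imwrite('pics/fin.png',np.hstack([cv2.resize(g,(400,400*g.shape[0]//g.shape[1]),interpolation=cv2.INTER_CUBIC)[:400].copy() if g.shape[0]==g.shape[1] else cv2.resize(g,(400,400)),cv2.resize(s[120:300,180:400],(400,400))])[:,:,::-1])
m=(p.min(2)>150).astype(np.uint8);z=np.zeros_like(m);a,b=D.astype(int);z[max(b-22,0):b+22,a-22:a+22]=m[max(b-22,0):b+22,a-22:a+22]
k,l,st,ce=cv2.connectedComponentsWithStats(z)
for i in range(1,k):
    if st[i,4]>8:
        ys,xs=np.where(l==i);L=cv2.fitLine(np.c_[xs,ys].astype(np.float32),2,0,.01,.01).ravel()
        Q=plane(c,[L[2:]-8*L[:2],L[2:]+8*L[:2]],.119);w=Q[0]-Q[1];print(st[i],ce[i],Q,np.degrees(np.arctan2(w[1],w[0])))
E
```

```text
time_s: 44.95
ee_pos: [0.3825, -0.1096, 0.2932]
eef_rot: [-1.57, -0.002, -1.09]
force: [0.7, 0.2, -0.6]
grip_width: 0.0404
[ 0.3825 -0.1096  0.2932] [-1.5697 -0.0016 -1.0904] 44.95
[318.0743  64.5683]
[296  42  16  24 184] [301.2174  48.7554] [[ 0.4883 -0.0329  0.119 ]
 [ 0.5019 -0.0346  0.119 ]] 172.87756783507461
[322  42  18  44 258] [334.2597  54.655 ] [[ 0.5098 -0.0584  0.119 ]
 [ 0.4996 -0.0671  0.119 ]] 40.497819712672126
[316  44   2  18  36] [316.5  52.5] [[ 0.5047 -0.0445  0.119 ]
 [ 0.4929 -0.0506  0.119 ]] 27.530287375481848
[296  76   5  10  24] [297.125  82.125] [[ 0.473  -0.0383  0.119 ]
 [ 0.463  -0.0481  0.119 ]] 44.4966712728517
```

View pics/fin.png

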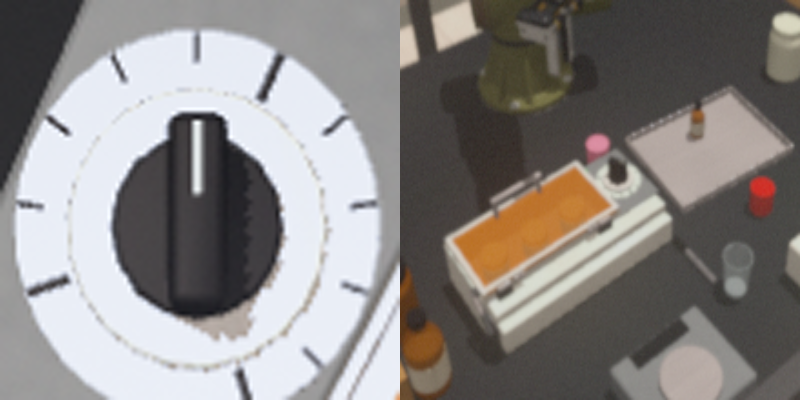

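The pointer line (197,120–190) lies exactly on the mark just before the thick 5, which is mark 4, and measures 27.5° (dial 108°). The cover is shut with the three jars under it, only the amber bottle is left in the tray, and the bystanders in view are standing.

```bash
python3 -c "
from h import *
print(workorder.hand_in())"
```

```text
the job is handed in; nothing more can be done
None
```

The job is done and handed in at about 45 s robot time, well inside the 210 s limit.

**What I did:**
- I turned the lamp dial down to its 0 stop.
- I tipped the cover fully open by its handle.
- I stood the three white-capped jars that were present on the chamber floor, each lowered to a 4.5–6 N contact before release.
- I tipped the cover shut, then turned the dial up to 4.

One jar was knocked about 28 mm aside during the run. I saw this in a re-measurement and gripped it at its new place.

**Last checks:**
- **Dial:** the pointer reads 27.5°, or 108° on the dial, and lines up with mark 4.
- **Cover:** it lies shut on the rim in the pictures. Depth readings on it were 88–96 mm, roughly rim height.
- **Jars:** before the cover was shut, all three stood upright with cap tops at about 0.078 m. Afterwards all three showed through the cover.
- **Everything else:** only the amber bottle remains in the tray. The pink jar, the red jar and the other bystanders in the last picture looked unmoved, but I did not re-measure them.
- **Forces:** the largest wrist force I read was about 32 N, at the first grip of the handle bar. I only read it at the end of each move, so a short peak could have been missed.

No check failed. Position readings from different cameras differed by up to about 6 mm, which did not affect any grasp.

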